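# Lay out a two-mirror interferometer on the optical table

### The job

Lay out the interferometer: stand the beam splitter in the laser's beam line straight across from the white screen, base square to the beam and its plate turned to throw the laser light away from the screen; the stage mirror on the splitter's other side from the screen, facing both; and the plain knob mirror in the beam line beyond the splitter, facing back to the laser; each mirror face square and 10 cm from the splitter's middle. Stand the lens in the beam line, square to it, 8 cm in front of the laser's front face. Set each down upright and gently, never dropping or tipping it, and leave photodetector, diffuser block and ball driver in their places.

Things in the scene. Friction and masses are not known exactly. Their poses are not given: they have to be found in the camera images.
- laser: Laser head, bolted down: dark finned cylinder 60 mm across, 170 mm long, brass ring at its front end, lying in a black cradle, 107 mm high. Origin: on the table below the centre of its flat front face. x = way of the (invisible) beam, straight out of the front along the cylinder's axis, roughly from robot left to right; laser at x = -170 to 0. y = level across the beam.
- screen: White screen, bolted down: upright white card 80 mm wide, 4 mm thick, top at 114 mm, both sides alike, on a post and black 50 x 50 mm base, 100 to 120 mm from the beam line, on either side of it, parallel to it. Origin: on the table below the card's middle. x = along the card, same direction as the laser's x.
- post: Obstacle, bolted down: bare steel post 13 mm thick in a black 25 mm holder, 100 mm high, foot 32 mm across. It stands on the other side of the beam from the screen, not straight across from it. Origin: centre of its foot on the table.
- splitter: Beam splitter, loose, 0.3 kg: half-silvered plate in a black frame 46 mm wide and high (heights 52 to 98 mm), 10 mm thick, on a post, diagonally over a black 50 x 50 x 10 mm base. Origin: centre of the underside. x, y = along the base's sides; the plate stands on the diagonal x = y, so light coming along x is thrown off along y; a half turn changes nothing. Grip across its width, by the upright edges.
- lens: Lens, loose, 0.28 kg: clear round lens in a square black plate 42 mm wide and high (heights 54 to 96 mm), 12 mm thick, on a post over a round steel foot 56 mm across. Origin: centre of the underside, below the lens. x = through the lens (both sides alike), y = across the plate. Grip across its width, upright edges at y = -21 and +21.
- knob_mirror: Plain mirror, loose, 0.34 kg: two-plate mount 46 mm wide and high (heights 52 to 98 mm), x = -30 to -2, two steel knobs behind to x = -48, on a post and black 50 x 50 mm base (x = -33 to 17). Origin: on the underside, below the round mirror face. x = the way the mirror looks, y = across it. Grip across its width, upright edges at y = -23 and +23, about x = -14.
- stage_mirror: Mirror on a micrometer stage, loose, 0.5 kg: plate 46 mm wide and high (heights 53 to 99 mm), x = -16 to -2, on a steel pillar over a black 60 x 60 mm slide (x = -38 to 22, 29 mm high), steel micrometer at its side (y to 43, x from -52). Origin: on the underside, below the round mirror face. x = the way the mirror looks, y = across it. Grip across its width, upright edges at y = -23, +23, about x = -9.
- detector: Photodetector, loose bystander: bare aluminium box 46 x 50 x 46 mm with a round window, on a black post over a round steel foot 56 mm across; top at 102 mm. Origin: centre of the underside.
- diffuser: Diffuser block, loose bystander: white block 36 x 36 x 52 mm on a black platform on a post over a black 50 x 50 mm base; top at 106 mm. Origin: centre of the underside.
- driver: Ball driver, loose bystander: screwdriver with a black 24 mm handle, 195 mm long, lying with its tip toward the robot. Origin: on the table below it, 55 mm from the handle's end; x = toward the tip.
Things that resemble listed ones, but are neither listed nor needed, are in the scene too. Leave any purple look-alike of the splitter alone.

How it is judged:
By the outcome, as a careful person would: the job done as asked, in the order asked, and still so for the second after the job is handed in, with the robot touching nothing.
It also fails if it takes over 112 s, if anything falls off the work surface, if the arm or the gripper's body presses on something with over 40 N, if the wrist force passes 120 N, or if a joint passes its speed limit or range.

### The arm

A 6-joint arm with a two-finger parallel gripper is mounted at the origin on the work surface. World frame = base frame: x ahead of the robot, y to its left, z up, the work surface at z = 0. Lengths are in m, angles in degrees, forces in N, time in s.
With the tool pointing down it reaches from about 0.4 to 0.825 m from the base axis. Payload 7 kg.
Tool frame: the origin (TCP) lies midway between the tips of the shut fingers; the grasp point (between the pads) lies 19 mm behind it; z points along the fingers, y is the line along which they close (so a half turn about z gives the same grasp; the last joint's range is limited). The gripper opens to 88 mm and grips with 3 to 60 N. Pads are 19 mm wide; open, the fingers measure 130 mm over their backs; the gripper's body (78 mm by 193 mm) begins 47 mm behind the grasp point.
Start: joints at [-55.056, 20.546, 0.682, 0, -70.136, -16.507], TCP at [0.213, -0.64, 0.227] pointing down, gripper open.
Joint ranges: [-176.03, 176.03], [-82.01, 121.73], [-58.28, 71.71], [-173.87, 95.51], [-174.79, -0.11], [-173.66, 173.66]. Speed limits (degrees/s): [136.94, 136.94, 172.46, 180, 180, 180].

### API

Orientations are given as [roll, pitch, yaw] about the fixed x, y, z axes, in that order (R = Rz(yaw) Ry(pitch) Rx(roll)).
In Python, from plant import r gives the robot as it stands.
- The arm moves only by the tool drive_tool, never from a script. Its argument "commands" is a list of rows, each an object of numbers: "hand": the closure, from 0 (fully open) to 1 (shut); "tx", "ty", "tz": the shift along the world's x, y, z scaled (see below); "turn": the turn about the world's z scaled (see below). A call has 1 to 10 rows; each row is the pose to reach, as a shift and turn from the pose commanded when the call began; what a row does not reach only later rows make up. The controller multiplies each number of a shift by 0.6 m and each number of a turn by 90 degrees. A row lasts 1/10 s, in which the tool goes at most 50 mm and 8.59 degrees, less where a joint would pass 70% of its speed; a pose out of reach is approached as far as the arm can. A call with a number of a shift or a turn outside -1 to 1 is refused whole. A call with a gripper value outside its range is refused whole. The fingers move at their own pace and stop on an object; "grip_force" is the grip in N (left out, the last holds). Time passes only in rows, so rows that repeat a pose let the fingers close. It gives the time, the measured TCP pose, the force, the opening and the grip force at its end, in the units of the state.
- r.get_state(): the state, without advancing time (a new reading comes with each control period).
- r.capture(name): name is "scene" or "top" or "wrist"; returns a dict with "frame" (480x640x3 uint8, red, green, blue), "fx", "fy", "cx", "cy" (pixels), "D" ([k1, k2, p1, p2, k3] as OpenCV has them; the pictures are not rectified), "world_from_camera" (4x4, takes a point from camera to world coordinates); the wrist camera has in their place "T_tool_cam" (4x4, takes a point from camera to tool coordinates, whose origin is the TCP and whose axes are the flange's). Camera axes: x right, y down, z forward; pixel columns grow to the right and rows downward; lengths in m; the calibration is good to about 2 mm. A picture is of the moment at which its call begins: read the wrist's pose just before it. There is no depth.
- r.close_job(): hands the job in; it is judged then, once.
Trained networks look in the newest picture that a camera, given by its name, has taken for a name from the list of things; names that differ only in an ending like _2 or _b are one class to them, and where a whole thing is asked for, a point or a joint stands for the part that bears it (a point fixed in the world has none). Each returns a list of dicts, best first, with "score" (0 to 1); they miss things now and then, are a little off and sometimes report something else, mostly with a low value. They report only what shows in the picture. A call takes as long as a camera call. They do not tell look-alikes from the thing itself.
- r.trace(label, camera): "pixels" (480x640 bool, what is visible of it) and "extent" ([left, top, right, bottom] in pixels, round what is visible of it).
The state is a dict: "time_s": time; "joints": joint angles; "qd": joint speeds; "joint_torque": joint torques, N m; "tcp_pos": TCP position; "eef_rot": TCP orientation; "contact_force": force on the tool from outside, world axes, zero at the start; "moment": the same for the moment, N m; "gripper_width": finger opening in m; "gripper_force": force on a finger pad.
Only numpy, scipy, OpenCV 4.12 (cv2) and the standard library are available. Lean on these libraries where they do the work, as an engineer would, in place of code of your own. Each camera call takes 0.05 s, during which the arm holds its last target. There are 200 camera calls.

## Working session

There is one attempt and no reset: what is moved stays moved. The work goes in short steps, Python scripts to look and compute and a tool call to move; the robot and the scene stay as the last step left them, time stands still between calls to the robot, and variables do not carry over. Pictures are saved under pics/ and viewed, at most 17 in all, crops included, and the job is handed in when it is done.

Besides the shell and the picture viewer there is one more tool, called as name(argument=value, ...), one argument or row to a line, values as JSON. drive_tool: Moves the arm, as the interface text tells. Its arguments: {"type":"object","properties":{"commands":{"type":"array"},"grip_force":{"type":"number"}},"required":["commands"]}

```bash
mkdir -p pics; ls; cat > h.py <<'E'
import numpy as np, cv2
from plant import r
def cap(n):
    s=r.get_state(); c=r.capture(n)
    K=np.array([[c['fx'],0,c['cx']],[0,c['fy'],c['cy']],[0,0,1.]]);D=np.array(c['D'],float)
    if 'world_from_camera' in c: T=np.array(c['world_from_camera'])
    else:
        from scipy.spatial.transform import Rotation as R
        W=np.eye(4);W[:3,:3]=R.from_euler('xyz',s['eef_rot'],degrees=True).as_matrix();W[:3,3]=s['tcp_pos'];T=W@np.array(c['T_tool_cam'])
    return c['frame'],K,D,T
def p2w(uv,z,K,D,T):
    uv=np.array(uv,float).reshape(-1,1,2); n=cv2.undistortPoints(uv,K,D)[:,0]
    d=np.c_[n,np.ones(len(n))]@T[:3,:3].T; o=T[:3,3]
    return o+d*((z-o[2])/d[:,2])[:,None]
def w2p(P,K,D,T):
    C=np.linalg.inv(T); return cv2.projectPoints(np.array(P,float).reshape(-1,3),cv2.Rodrigues(C[:3,:3])[0],C[:3,3],K,D)[0][:,0]
def save(n,f): cv2.imwrite('pics/'+n,cv2.cvtColor(f,cv2.COLOR_RGB2BGR))
E
python3 - <<'E'
from h import *
import pickle
print(r.get_state())
out={}
for n in('scene','top'):
    f,K,D,T=cap(n); save(n+'0.png',f); print(n,T.round(3).tolist(),K[0,0])
    out[n]=(f,K,D,T)
    for l in 'laser screen post splitter lens knob_mirror stage_mirror detector diffuser driver'.split():
        for d in r.trace(l,n): print(n,l,round(d['score'],2),np.round(d['extent']).tolist(), p2w([(d['extent'][0]+d['extent'][2])/2,(d['extent'][1]+d['extent'][3])/2],.07,K,D,T).round(3).tolist())
pickle.dump(out,open('c.pkl','wb'))
E
```

```text
pics
{'time_s': 0.0, 'joints': array([-5.50558091e+01,  2.05919648e+01,  6.32906454e-01, -2.08225230e-02,
       -7.01336705e+01, -1.65065104e+01]), 'qd': array([ 0.04486057, -0.02315006,  0.00155122,  0.01814972, -0.00864495,
       -0.01889394]), 'joint_torque': array([-4.81436982e-04, -5.82714915e+01,  2.93051952e+01,  6.99681357e+00,
        6.84410290e-03, -1.57301256e-04]), 'tcp_pos': array([ 0.21330579, -0.63989812,  0.22560789]), 'eef_rot': array([ 1.79905531e+02, -7.58159944e-03, -1.61569405e+02]), 'contact_force': array([ 0.17176355, -0.55405257, -1.05724786]), 'moment': array([-0.01726949, -0.01893375,  0.05600295]), 'gripper_force': 0.0, 'gripper_width': 0.08753754998724791}
scene [[-0.486, 0.492, -0.723, 1.263], [0.874, 0.249, -0.417, 0.39], [-0.025, -0.834, -0.551, 0.582], [0.0, 0.0, 0.0, 1.0]] 549.0031589791882
scene laser 0.89 [506.0, 265.0, 639.0, 365.0] [[0.602, 0.402, 0.07]]
scene laser 0.62 [144.0, 171.0, 167.0, 220.0] [[0.605, -0.351, 0.07]]
scene screen 0.7 [394.0, 196.0, 441.0, 264.0] [[0.495, 0.141, 0.07]]
scene post 0.68 [286.0, 244.0, 312.0, 306.0] [[0.696, 
[... 945 characters left out ...]
 post 0.72 [301.0, 170.0, 321.0, 189.0] [[0.671, 0.002, 0.07]]
top splitter 0.95 [352.0, 146.0, 379.0, 177.0] [[0.712, -0.112, 0.07]]
top splitter 0.66 [349.0, 231.0, 388.0, 262.0] [[0.533, -0.117, 0.07]]
top lens 0.9 [469.0, 215.0, 505.0, 245.0] [[0.568, -0.365, 0.07]]
top knob_mirror 0.79 [396.0, 291.0, 436.0, 323.0] [[0.411, -0.214, 0.07]]
top stage_mirror 0.85 [452.0, 283.0, 494.0, 311.0] [[0.431, -0.332, 0.07]]
top detector 0.76 [407.0, 178.0, 446.0, 212.0] [[0.641, -0.238, 0.07]]
top diffuser 0.85 [160.0, 282.0, 199.0, 311.0] [[0.427, 0.266, 0.07]]
top diffuser 0.61 [407.0, 229.0, 440.0, 260.0] [[0.537, -0.231, 0.07]]
top driver 0.95 [367.0, 279.0, 381.0, 363.0] [[0.381, -0.128, 0.07]]
```

```bash
python3 - <<'E'
import cv2
a=cv2.imread('pics/scene0.png')[130:400,100:640]; cv2.imwrite('pics/s1.png',cv2.resize(a,(800,400),interpolation=cv2.INTER_CUBIC))
a=cv2.imread('pics/top0.png')[130:380,50:530]; cv2.imwrite('pics/t1.png',cv2.resize(a,(800,417),interpolation=cv2.INTER_CUBIC))
E
```

```text
(no output)
```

View pics/s1.png

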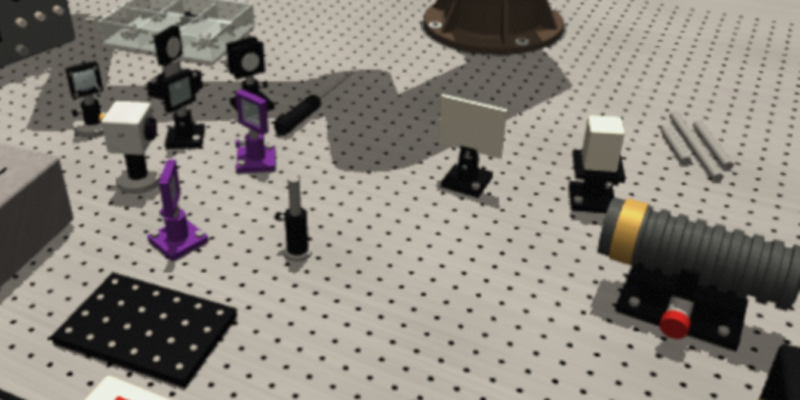

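View pics/t1.png

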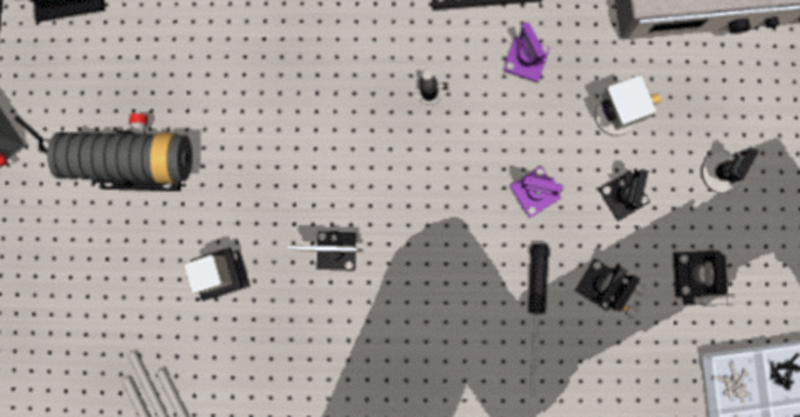

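The splitter could be confused with the purple look-alikes at scene px (170,~270) and (268,~220); the real one is the black one at scene (221,204), top (425,246). The networks' "diffuser" hit at top (424,245) is really this splitter. The lens is at top (488,231), the knob mirror at (416,302), the stage mirror at (472,294), but which mirror is which needs a close look.

drive_tool(
  commands=[
    {"tx":0.38,"ty":0.6,"tz":0.25,"hand":0},
    {"tx":0.38,"ty":0.6,"tz":0.25},
    {"tx":0.38,"ty":0.6,"tz":0.25},
    {"tx":0.38,"ty":0.6,"tz":0.25},
    {"tx":0.38,"ty":0.6,"tz":0.25},
    {"tx":0.38,"ty":0.6,"tz":0.25},
    {"tx":0.38,"ty":0.6,"tz":0.25},
    {"tx":0.38,"ty":0.6,"tz":0.25},
    {"tx":0.38,"ty":0.6,"tz":0.25},
    {"tx":0.38,"ty":0.6,"tz":0.25},
  ],
)

```text
invalid input
```

```bash
python3 - <<'E'
from h import *
import pickle
f,K,D,T=cap('wrist'); s=r.get_state(); print(s['tcp_pos'],s['eef_rot'],T.round(3).tolist(),K[0,0])
print(np.array(r.capture('wrist')['T_tool_cam']).round(3).tolist())
save('w1.png',f); pickle.dump((f,K,D,T),open('w1.pkl','wb'))
for l in 'splitter lens knob_mirror stage_mirror'.split():
    for d in r.trace(l,'wrist'): print(l,round(d['score'],2),np.round(d['extent']).tolist())
f,K,D,T=cap('scene')
save('s2.png',cv2.resize(f[140:250,130:340],None,fx=3.8,fy=3.8,interpolation=cv2.INTER_CUBIC))
E
```

```text
[ 0.21346283 -0.64034567  0.2265846 ] [-1.79997706e+02 -1.75554742e-05 -1.61561155e+02] [[-0.316, 0.91, 0.269, 0.141], [0.949, 0.303, 0.09, -0.664], [0.0, 0.283, -0.959, 0.384], [0.0, 0.0, 0.0, 1.0]] 357.75998696664016
[[-0.0, -0.959, -0.283, 0.077], [1.0, -0.0, 0.0, 0.0], [-0.0, -0.283, 0.959, -0.158], [0.0, 0.0, 0.0, 1.0]]
```

View pics/w1.png

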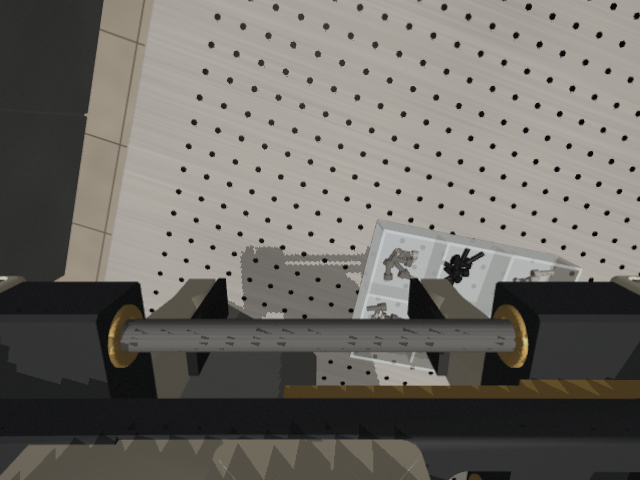

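The wrist view shows only the parts tray at (470,290) and bare table; the move was refused, since rows evidently need every number.

drive_tool(
  commands=[
    {"hand":0,"tx":0.43,"ty":0.62,"tz":0.2,"turn":-0.2},
    {"hand":0,"tx":0.43,"ty":0.62,"tz":0.2,"turn":-0.2},
    {"hand":0,"tx":0.43,"ty":0.62,"tz":0.2,"turn":-0.2},
    {"hand":0,"tx":0.43,"ty":0.62,"tz":0.2,"turn":-0.2},
    {"hand":0,"tx":0.43,"ty":0.62,"tz":0.2,"turn":-0.2},
    {"hand":0,"tx":0.43,"ty":0.62,"tz":0.2,"turn":-0.2},
    {"hand":0,"tx":0.43,"ty":0.62,"tz":0.2,"turn":-0.2},
    {"hand":0,"tx":0.43,"ty":0.62,"tz":0.2,"turn":-0.2},
    {"hand":0,"tx":0.43,"ty":0.62,"tz":0.2,"turn":-0.2},
    {"hand":0,"tx":0.43,"ty":0.62,"tz":0.2,"turn":-0.2},
  ],
  grip_force=20,
)

```text
time_s: 2.45
tcp_pos: [0.4735, -0.2656, 0.3481]
eef_rot: [-180.0, 0.1, -179.4]
contact_force: [0.5, 0.2, -0.7]
gripper_width: 0.088
gripper_force: 0.0
```

```bash
python3 - <<'E'
from h import *
import pickle
f,K,D,T=cap('wrist'); s=r.get_state(); print(s['time_s'],s['joints'].round(1),s['tcp_pos'],s['eef_rot'])
save('w2.png',f); pickle.dump((f,K,D,T),open('w2.pkl','wb'))
for l in 'splitter lens knob_mirror stage_mirror'.split():
    for d in r.trace(l,'wrist'): print(l,round(d['score'],2),np.round(d['extent']).tolist())
E
```

```text
2.5 [ -8.5   4.7  -4.2  -0.  -80.9 -80.9] [ 0.47442804 -0.26493926  0.34835733] [-1.79980197e+02  1.76475335e-01 -1.79376589e+02]
splitter 0.76 [307.0, 213.0, 353.0, 273.0]
splitter 0.58 [388.0, 212.0, 450.0, 263.0]
splitter 0.56 [398.0, 353.0, 428.0, 385.0]
lens 0.94 [222.0, 232.0, 258.0, 282.0]
lens 0.59 [484.0, 311.0, 492.0, 318.0]
knob_mirror 0.8 [324.0, 118.0, 382.0, 176.0]
stage_mirror 0.62 [223.0, 128.0, 289.0, 189.0]
stage_mirror 0.42 [579.0, 166.0, 638.0, 205.0]
```

View pics/w2.png

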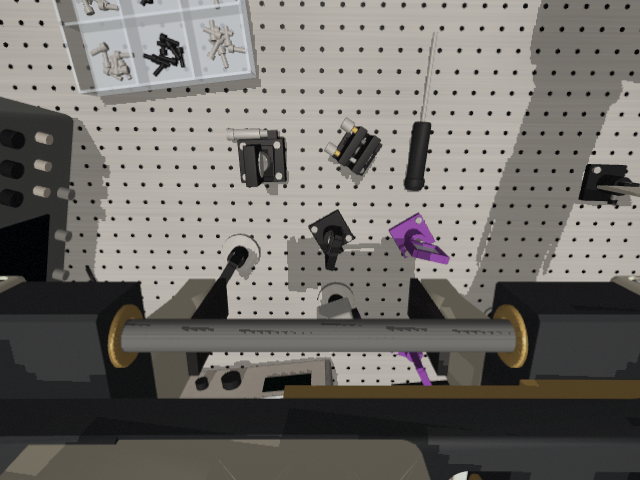

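Wrist view: stage mirror at (262,160) with its micrometer to the upper left, facing image right; knob mirror at (355,147), knobs up-left; black splitter at (332,238); lens at (240,260); purple ones at (418,238) and (412,370). Next, look over the laser and screen.

drive_tool(
  commands=[
    {"hand":0,"tx":0.08,"ty":0.81,"tz":0.0,"turn":0},
    {"hand":0,"tx":0.08,"ty":0.81,"tz":0.0,"turn":0},
    {"hand":0,"tx":0.08,"ty":0.81,"tz":0.0,"turn":0},
    {"hand":0,"tx":0.08,"ty":0.81,"tz":0.0,"turn":0},
    {"hand":0,"tx":0.08,"ty":0.81,"tz":0.0,"turn":0},
    {"hand":0,"tx":0.08,"ty":0.81,"tz":0.0,"turn":0},
    {"hand":0,"tx":0.08,"ty":0.81,"tz":0.0,"turn":0},
    {"hand":0,"tx":0.08,"ty":0.81,"tz":0.0,"turn":0},
    {"hand":0,"tx":0.08,"ty":0.81,"tz":0.0,"turn":0},
    {"hand":0,"tx":0.08,"ty":0.81,"tz":0.0,"turn":0},
  ],
)

```text
time_s: 3.7
tcp_pos: [0.5196, 0.2189, 0.3461]
eef_rot: [-180.0, -0.0, -179.6]
contact_force: [-0.1, -0.0, -0.5]
gripper_width: 0.0877
gripper_force: 0.0
```

```bash
python3 - <<'E'
from h import *
import pickle
f,K,D,T=cap('wrist'); s=r.get_state(); print(s['time_s'],s['joints'].round(1),s['tcp_pos'],s['eef_rot'])
save('w3.png',f); m={}
for l in 'laser screen post'.split():
    for d in r.trace(l,'wrist'):
        print(l,round(d['score'],2),np.round(d['extent']).tolist()); m.setdefault(l,[]).append(d)
pickle.dump((f,K,D,T,m),open('w3.pkl','wb'))
# masks from fresh top view (arm may occlude; keep)
f,K,D,T=cap('top'); m={}
for l in 'laser screen splitter diffuser lens knob_mirror stage_mirror detector post'.split():
    m[l]=r.trace(l,'top')
    print(l,[(round(d['score'],2),np.round(d['extent']).tolist()) for d in m[l]])
pickle.dump((f,K,D,T,m),open('t2.pkl','wb')); save('t2.png',f)
E
```

```text
3.75 [  43.     7.2   -1.8   -0.   -81.  -132.5] [0.52035382 0.22278064 0.34503906] [-1.79992722e+02 -5.52662688e-02 -1.79535376e+02]
laser 0.62 [387.0, 205.0, 564.0, 272.0]
screen 0.61 [196.0, 126.0, 280.0, 167.0]
post 0.66 [153.0, 278.0, 187.0, 306.0]
laser []
screen [(0.79, [223.0, 266.0, 268.0, 294.0])]
splitter [(0.88, [352.0, 142.0, 380.0, 179.0]), (0.73, [410.0, 233.0, 439.0, 260.0]), (0.58, [354.0, 231.0, 387.0, 259.0])]
diffuser [(0.85, [163.0, 280.0, 201.0, 308.0])]
lens [(0.77, [470.0, 217.0, 506.0, 246.0])]
knob_mirror [(0.75, [395.0, 288.0, 437.0, 320.0])]
stage_mirror [(0.84, [453.0, 284.0, 491.0, 312.0])]
detector [(0.75, [406.0, 176.0, 446.0, 210.0])]
post [(0.78, [300.0, 171.0, 316.0, 192.0])]
```

View pics/w3.png

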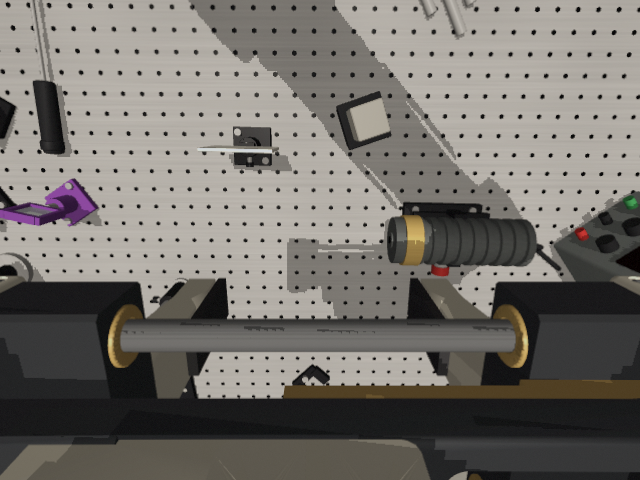

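Laser: front at (388,240), axis horizontal at row ~240; screen card along row ~149 at (200–277), post at (172,290), diffuser (365,120). Now fit simple solid models to the traced masks.

```bash
cat > fit.py <<'E'
from h import *
from scipy.optimize import minimize
from itertools import product
def box(a,b,c,d,e,f): return np.array(list(product((a,b),(c,d),(e,f))),float)
def cyl(x,y,rad,z0,z1):
    t=np.linspace(0,2*np.pi,24); p=np.c_[x+rad*np.cos(t),y+rad*np.sin(t)]
    return np.vstack([np.c_[p,np.full(24,z)] for z in(z0,z1)])
t=np.linspace(0,2*np.pi,24)
las=np.vstack([np.c_[np.full(24,x),.03*np.cos(t),.077+.03*np.sin(t)] for x in(-.17,0)])
fr=box(-.023,.023,-.005,.005,.052,.098); c=np.sqrt(.5); fr=fr@np.array([[c,c,0],[-c,c,0],[0,0,1]])
M=dict(laser=[las,box(-.14,-.03,-.04,.04,0,.02)],screen=[box(-.04,.04,-.002,.002,.05,.114),box(-.025,.025,-.025,.025,0,.01),cyl(0,0,.006,0,.06)],
 splitter=[box(-.025,.025,-.025,.025,0,.01),cyl(0,0,.006,0,.055),fr],
 lens=[cyl(0,0,.028,0,.008),cyl(0,0,.006,0,.06),box(-.006,.006,-.021,.021,.054,.096)],
 knob_mirror=[box(-.033,.017,-.025,.025,0,.01),cyl(-.012,0,.006,0,.06),box(-.03,-.002,-.023,.023,.052,.098)],
 stage_mirror=[box(-.038,.022,-.03,.03,0,.029),cyl(-.009,0,.006,0,.06),box(-.016,-.002,-.023,.023,.053,.099),box(-.052,-.01,.031,.043,.012,.024)],
 post=[cyl(0,0,.016,0,.008),cyl(0,0,.0125,0,.05),cyl(0,0,.0065,.05,.1)])
S=2
def render(l,p,K,D,T):
    a=p[2]; R=np.array([[np.cos(a),-np.sin(a),0],[np.sin(a),np.cos(a),0],[0,0,1]])
    m=np.zeros((480*S,640*S),np.uint8)
    for b in M[l]:
        q=w2p(b@R.T+[p[0],p[1],0],K,D,T); q=cv2.convexHull(((q+.5)*S*16-8).astype(np.float32))
        cv2.fillConvexPoly(m,q.round().astype(np.int32),1,shift=4)
    return m
def fit(l,p0,views):
    """views: list of (mask,K,D,T,lastrow); yaw p0 in deg"""
    big=[(cv2.resize(v[0].astype(np.uint8),None,fx=S,fy=S,interpolation=cv2.INTER_NEAREST),)+tuple(v[1:]) for v in views]
    def cost(q):
        p=(q[0],q[1],q[2]*10); s=0   # yaw scaled 1 mm ~ .01 rad
        for m,K,D,T,lr in big: s+=np.count_nonzero((render(l,p,K,D,T)!=m)[:lr*S])/m.sum()
        return s
    best=None
    x=np.array([p0[0],p0[1],np.radians(p0[2])/10])
    for d in (.01,.004,.002):
        rr=minimize(cost,x,method='Nelder-Mead',options=dict(initial_simplex=[x,x+[d,0,0],x+[0,d,0],x+[0,0,d]],xatol=1e-4,fatol=1e-4)); x=rr.x
    return (x[0]*1000).round(1),(x[1]*1000).round(1),np.degrees(x[2]*10).round(1),round(rr.fun/len(views),3)
E
cat > a.py <<'E'
from fit import *
import pickle
_,K,D,T,mt=pickle.load(open('t2.pkl','rb'))
f,Kw,Dw,Tw=cap('wrist'); mw={l:r.trace(l,'wrist') for l in('laser','screen','post')}
f,Ks,Ds,Ts=cap('scene'); ms={l:r.trace(l,'scene') for l in('laser','screen','splitter','lens','knob_mirror','stage_mirror','post')}
pickle.dump((mw,Kw,Dw,Tw,ms,Ks,Ds,Ts),open('a.pkl','wb'))
P=dict(laser=(.57,.36,-90),screen=(.46,.14,-90),splitter=(.53,-.23,45),lens=(.56,-.36,60),knob_mirror=(.41,-.21,50),stage_mirror=(.43,-.33,90),post=(.67,0,0))
def near(L,K,D,T,p,z=.06):
    u=w2p([p[0],p[1],z],K,D,T)[0]; L=[d for d in L if np.hypot(*(np.array(d['extent'])[:2]/2+np.array(d['extent'])[2:]/2-u))<60]
    return min(L,key=lambda d:np.hypot(*(np.array(d['extent'])[:2]/2+np.array(d['extent'])[2:]/2-u)))['pixels'] if L else None
for l,p in P.items():
    V=[]
    for n,mm,(k,d,t),lr in(('top',mt,(K,D,T),480),('wrist',mw,(Kw,Dw,Tw),275),('scene',ms,(Ks,Ds,Ts),480)):
        m=near(mm.get(l,[]),k,d,t,p) if mm.get(l) else None
        if m is not None:
            v=(m,k,d,t,lr); V.append(v); print(l,n,fit(l,p,[v]))
    print(l,'all',fit(l,p,V))
E
python3 a.py
```

```text
laser wrist (np.float64(575.3), np.float64(311.5), np.float64(-89.7), np.float64(0.122))
laser scene (np.float64(575.8), np.float64(310.7), np.float64(-89.9), np.float64(0.105))
laser all (np.float64(575.4), np.float64(311.3), np.float64(-89.9), np.float64(0.116))
screen top (np.float64(464.1), np.float64(129.8), np.float64(-89.4), np.float64(0.076))
screen wrist (np.float64(462.5), np.float64(130.4), np.float64(-90.9), np.float64(0.051))
screen scene (np.float64(465.6), np.float64(130.2), np.float64(-93.2), np.float64(0.084))
screen all (np.float64(463.1), np.float64(130.2), np.float64(-91.5), np.float64(0.092))
splitter top (np.float64(539.9), np.float64(-245.8), np.float64(30.7), np.float64(0.259))
splitter scene (np.float64(539.4), np.float64(-247.9), np.float64(44.1), np.float64(0.256))
splitter all (np.float64(540.4), np.float64(-246.7), np.float64(45.2), np.float64(0.303))
lens top (np.float64(572.3), np.float64(-379.6), np.float64(66.9), np.float64(0.077))
lens scene (np.float64(572.4), np.float64(-379.5), np.float64(63.6), np.float64(0.287))
lens all (np.float64(572.1), np.f
[... 253 characters left out ...]
all (np.float64(426.1), np.float64(-206.8), np.float64(58.9), np.float64(0.315))
stage_mirror top (np.float64(435.4), np.float64(-332.0), np.float64(95.1), np.float64(0.139))
stage_mirror scene (np.float64(434.9), np.float64(-334.7), np.float64(99.3), np.float64(1.001))
stage_mirror all (np.float64(435.7), np.float64(-333.0), np.float64(96.0), np.float64(0.592))
post top (np.float64(673.2), np.float64(10.7), np.float64(-2.6), np.float64(0.109))
post wrist (np.float64(670.0), np.float64(0.0), np.float64(0.0), np.float64(0.0))
post scene (np.float64(675.3), np.float64(12.4), np.float64(-4.0), np.float64(0.113))
post all (np.float64(673.2), np.float64(10.8), np.float64(-4.7), np.float64(0.082))
```

Fits agree across the cameras: laser front (0.5755, 0.311), beam along −y; screen (0.4635, 0.130), 112 mm off. Targets are splitter (0.576, 0.130), stage mirror (0.676, 0.130) yaw 180, knob mirror (0.576, 0.030) yaw 90 and lens (0.5755, 0.231). Fly to the splitter for a close look.

drive_tool(
  commands=[
    {"hand":0,"tx":0.15,"ty":-0.78,"tz":-0.15,"turn":0},
    {"hand":0,"tx":0.15,"ty":-0.78,"tz":-0.15,"turn":0},
    {"hand":0,"tx":0.15,"ty":-0.78,"tz":-0.15,"turn":0},
    {"hand":0,"tx":0.15,"ty":-0.78,"tz":-0.15,"turn":0},
    {"hand":0,"tx":0.15,"ty":-0.78,"tz":-0.15,"turn":0},
    {"hand":0,"tx":0.15,"ty":-0.78,"tz":-0.15,"turn":0},
    {"hand":0,"tx":0.15,"ty":-0.78,"tz":-0.15,"turn":0},
    {"hand":0,"tx":0.15,"ty":-0.78,"tz":-0.15,"turn":0},
    {"hand":0,"tx":0.15,"ty":-0.78,"tz":-0.15,"turn":0},
    {"hand":0,"tx":0.15,"ty":-0.78,"tz":-0.15,"turn":0},
  ],
)

```text
time_s: 6.0
tcp_pos: [0.6093, -0.2532, 0.2554]
eef_rot: [-180.0, -0.1, -179.6]
contact_force: [0.6, 0.6, 0.6]
gripper_width: 0.0875
gripper_force: 0.0
```

```bash
cat > look.py <<'E'
import sys
from fit import *
# look.py name label x y yaw,yaw..
name,l,x,y=sys.argv[1],sys.argv[2],float(sys.argv[3]),float(sys.argv[4]); yaws=[float(v) for v in sys.argv[5].split(',')]
r.capture('wrist'); f,K,D,T=cap('wrist'); s=r.get_state(); print(s['time_s'],s['joints'].round(1),s['tcp_pos'].round(4),s['eef_rot'].round(2)); save(name,f)
L=r.trace(l,'wrist'); u=w2p([x,y,.05],K,D,T)[0]; print(u.round(),[(round(d['score'],2),np.round(d['extent']).tolist()) for d in L])
for d in L:
    e=np.array(d['extent']); 
    if np.hypot(*((e[:2]+e[2:])/2-u))<70:
        for yw in yaws: print(fit(l,(x,y,yw),[(d['pixels'],K,D,T,480 if e[3]>278 else 300)]))
E
python3 look.py w4.png splitter .54 -.246 30,60,120,150
```

```text
6.1 [ -5.8  18.4   1.1   0.  -72.9 -84.1] [ 0.6089 -0.2542  0.2541] [ 180.    -0.2 -179.8]
[328. 140.] [(0.96, [300.0, 105.0, 360.0, 169.0]), (0.65, [401.0, 108.0, 492.0, 173.0])]
(np.float64(538.3), np.float64(-244.9), np.float64(30.1), np.float64(0.053))
(np.float64(538.3), np.float64(-244.7), np.float64(29.9), np.float64(0.052))
(np.float64(538.3), np.float64(-244.9), np.float64(120.9), np.float64(0.048))
(np.float64(538.4), np.float64(-244.8), np.float64(120.1), np.float64(0.049))
```

View pics/w4.png

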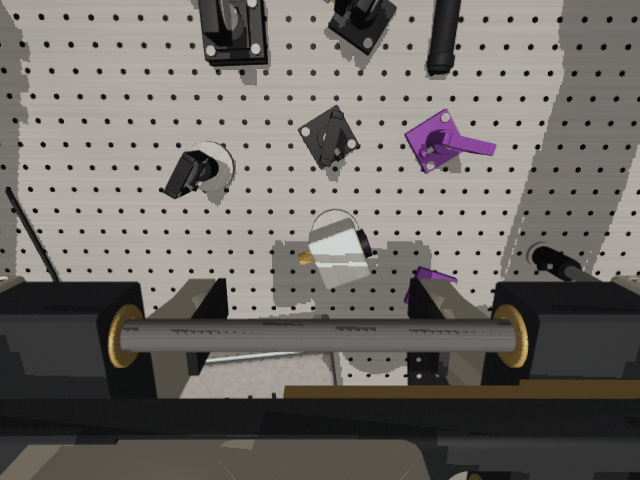

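The black splitter at (330,137) has base corners (338,107), (300,130), (360,148), with the plate strip running from (340,110) to (328,165), so base yaw is 120.5° (plate along 165°). The detector is close on the far side, so I'll approach with the fingers partly closed.

drive_tool(
  commands=[
    {"hand":0.28,"tx":-0.117,"ty":0.015,"tz":-0.2,"turn":0.837},
    {"hand":0.28,"tx":-0.117,"ty":0.015,"tz":-0.2,"turn":0.837},
    {"hand":0.28,"tx":-0.117,"ty":0.015,"tz":-0.2,"turn":0.837},
    {"hand":0.28,"tx":-0.117,"ty":0.015,"tz":-0.2,"turn":0.837},
    {"hand":0.28,"tx":-0.117,"ty":0.015,"tz":-0.2,"turn":0.837},
    {"hand":0.28,"tx":-0.117,"ty":0.015,"tz":-0.2,"turn":0.837},
    {"hand":0.28,"tx":-0.117,"ty":0.015,"tz":-0.2,"turn":0.837},
    {"hand":0.28,"tx":-0.117,"ty":0.015,"tz":-0.2,"turn":0.837},
    {"hand":0.28,"tx":-0.117,"ty":0.015,"tz":-0.2,"turn":0.837},
    {"hand":0.28,"tx":-0.117,"ty":0.015,"tz":-0.2,"turn":0.837},
  ],
)

```text
time_s: 7.15
tcp_pos: [0.5396, -0.2404, 0.1372]
eef_rot: [-179.9, 0.0, -104.1]
contact_force: [1.6, -0.0, 0.8]
gripper_width: 0.0632
gripper_force: 0.0
```

```bash
python3 look.py w5.png splitter .5384 -.245 120
```

```text
7.25 [ -5.1  16.8 -17.2  -0.  -55.9  -9.3] [ 0.5395 -0.2407  0.137 ] [-1.7997e+02  1.0000e-02 -1.0438e+02]
[318. 236.] [(0.77, [319.0, 306.0, 368.0, 384.0]), (0.57, [278.0, 182.0, 358.0, 267.0])]
(np.float64(538.2), np.float64(-245.4), np.float64(120.9), np.float64(0.032))
```

View pics/w5.png

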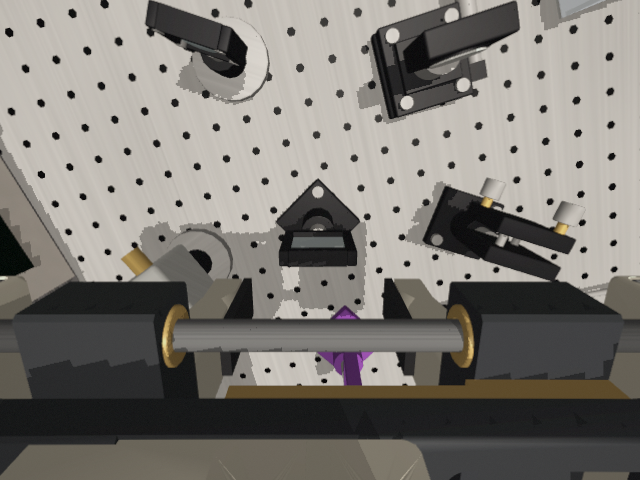

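The crop view confirms it: the black-framed plate at (318,248) sits centred between the fingers, parallel to them, with the real mirrors and lens above. Descend and grip.

drive_tool(
  commands=[
    {"hand":0.28,"tx":-0.002,"ty":-0.008,"tz":-0.05,"turn":0.003},
    {"hand":0.28,"tx":-0.002,"ty":-0.008,"tz":-0.1,"turn":0.003},
    {"hand":0.28,"tx":-0.002,"ty":-0.008,"tz":-0.13,"turn":0.003},
    {"hand":0.28,"tx":-0.002,"ty":-0.008,"tz":-0.13,"turn":0.003},
    {"hand":1,"tx":-0.002,"ty":-0.008,"tz":-0.13,"turn":0.003},
    {"hand":1,"tx":-0.002,"ty":-0.008,"tz":-0.13,"turn":0.003},
    {"hand":1,"tx":-0.002,"ty":-0.008,"tz":-0.13,"turn":0.003},
    {"hand":1,"tx":-0.002,"ty":-0.008,"tz":-0.13,"turn":0.003},
    {"hand":1,"tx":-0.002,"ty":-0.008,"tz":-0.13,"turn":0.003},
  ],
  grip_force=20,
)

```text
time_s: 8.2
tcp_pos: [0.5388, -0.2463, 0.0599]
eef_rot: [-179.9, 0.0, -104.0]
contact_force: [-1.7, 0.6, 6.7]
gripper_width: 0.0459
gripper_force: 20.0
```

drive_tool(
  commands=[
    {"hand":1,"tx":0,"ty":0,"tz":0.03,"turn":0},
    {"hand":1,"tx":0,"ty":0,"tz":0.12,"turn":0},
    {"hand":1,"tx":0,"ty":0,"tz":0.24,"turn":0},
    {"hand":1,"tx":0,"ty":0.03,"tz":0.24,"turn":0},
    {"hand":1,"tx":0.01,"ty":0.1,"tz":0.24,"turn":-0.05},
    {"hand":1,"tx":0.02,"ty":0.18,"tz":0.24,"turn":-0.12},
    {"hand":1,"tx":0.03,"ty":0.26,"tz":0.24,"turn":-0.19},
    {"hand":1,"tx":0.04,"ty":0.34,"tz":0.24,"turn":-0.26},
    {"hand":1,"tx":0.05,"ty":0.42,"tz":0.24,"turn":-0.33},
    {"hand":1,"tx":0.06,"ty":0.5,"tz":0.24,"turn":-0.344},
  ],
)

```text
time_s: 9.2
tcp_pos: [0.5735, 0.0558, 0.2026]
eef_rot: [180.0, 0.0, -135.2]
contact_force: [1.5, -0.5, -1.6]
gripper_width: 0.0458
gripper_force: 20.0
```

drive_tool(
  commands=[
    {"hand":1,"tx":0.002,"ty":0.07,"tz":0,"turn":0},
    {"hand":1,"tx":0.002,"ty":0.12,"tz":0,"turn":0},
    {"hand":1,"tx":0.002,"ty":0.127,"tz":-0.06,"turn":0},
    {"hand":1,"tx":0.002,"ty":0.127,"tz":-0.12,"turn":0},
    {"hand":1,"tx":0.002,"ty":0.127,"tz":-0.16,"turn":0},
    {"hand":1,"tx":0.002,"ty":0.127,"tz":-0.16,"turn":0},
    {"hand":1,"tx":0.002,"ty":0.127,"tz":-0.16,"turn":0},
  ],
)

```text
time_s: 9.9
tcp_pos: [0.5754, 0.13, 0.1069]
eef_rot: [-180.0, -0.0, -134.9]
contact_force: [1.3, -0.4, -2.5]
gripper_width: 0.0456
gripper_force: 20.0
```

```bash
python3 look.py w6.png splitter .576 .13 90
```

```text
10.0 [ 31.7  18.5 -19.1   0.  -52.2 -76.6] [0.5764 0.1304 0.1083] [-1.7994e+02  1.4000e-01 -1.3492e+02]
[317. 255.] [(0.65, [263.0, 203.0, 375.0, 321.0])]
(np.float64(584.2), np.float64(140.1), np.float64(90.6), np.float64(0.156))
```

drive_tool(
  commands=[
    {"hand":1,"tx":0,"ty":0,"tz":-0.04,"turn":0},
    {"hand":1,"tx":0,"ty":0,"tz":-0.065,"turn":0},
    {"hand":1,"tx":0,"ty":0,"tz":-0.073,"turn":0},
    {"hand":1,"tx":0,"ty":0,"tz":-0.077,"turn":0},
    {"hand":1,"tx":0,"ty":0,"tz":-0.077,"turn":0},
    {"hand":1,"tx":0,"ty":0,"tz":-0.077,"turn":0},
  ],
)

```text
time_s: 10.65
tcp_pos: [0.5759, 0.1304, 0.0614]
eef_rot: [-180.0, 0.1, -134.9]
contact_force: [-0.5, 0.1, -2.7]
gripper_width: 0.0461
gripper_force: 20.0
```

```bash
python3 look.py w7.png splitter .576 .13 90
```

```text
10.75 [ 31.7  21.6 -21.9   0.  -46.4 -76.6] [0.5757 0.1303 0.0612] [-1.7998e+02  7.0000e-02 -1.3492e+02]
[316. 286.] [(0.95, [262.0, 205.0, 372.0, 321.0])]
(np.float64(575.7), np.float64(130.2), np.float64(89.9), np.float64(0.445))
```

drive_tool(
  commands=[
    {"hand":1,"tx":0,"ty":0,"tz":-0.001,"turn":0},
    {"hand":1,"tx":0,"ty":0,"tz":-0.002,"turn":0},
    {"hand":1,"tx":0,"ty":0,"tz":-0.0025,"turn":0},
    {"hand":1,"tx":0,"ty":0,"tz":-0.0025,"turn":0},
  ],
)

```text
time_s: 11.2
tcp_pos: [0.5755, 0.1301, 0.0599]
eef_rot: [-180.0, 0.0, -134.9]
contact_force: [-3.0, -0.1, 6.2]
gripper_width: 0.0459
gripper_force: 20.0
```

drive_tool(
  commands=[
    {"hand":0.35,"tx":0,"ty":0,"tz":0,"turn":0},
    {"hand":0.3,"tx":0,"ty":0,"tz":0,"turn":0},
    {"hand":0.25,"tx":0,"ty":0,"tz":0,"turn":0},
    {"hand":0.25,"tx":0,"ty":0,"tz":0.04,"turn":0},
    {"hand":0.25,"tx":0,"ty":0,"tz":0.12,"turn":0},
    {"hand":0.25,"tx":0,"ty":0,"tz":0.2,"turn":0},
    {"hand":0.2,"tx":0,"ty":0,"tz":0.22,"turn":0},
  ],
)

```text
time_s: 11.9
tcp_pos: [0.578, 0.1309, 0.1968]
eef_rot: [-179.8, 0.4, -134.9]
contact_force: [-0.2, 0.6, 0.2]
gripper_width: 0.0683
gripper_force: 0.0
```

```bash
python3 look.py w8.png splitter .576 .13 90; python3 - <<'E'
from fit import *
f,K,D,T=cap('wrist')
for l,p in(('laser',(.5755,.311,-90)),('screen',(.4635,.13,-90))):
    for d in r.trace(l,'wrist'): print(l,d['score'],d['extent'],fit(l,p,[(d['pixels'],K,D,T,275)]))
E
```

```text
12.0 [ 31.7  13.9 -13.2   0.  -62.6 -76.6] [0.5767 0.1307 0.1937] [-179.9     0.3  -134.91]
[318. 219.] [(0.89, [1.0, 93.0, 59.0, 168.0]), (0.66, [285.0, 171.0, 354.0, 244.0])]
(np.float64(575.3), np.float64(130.4), np.float64(89.5), np.float64(0.026))
screen 0.63 [365.7, 73.5, 481.1, 174.4] (np.float64(463.2), np.float64(130.1), np.float64(-90.7), np.float64(0.029))
```

Splitter placed at (0.5753, 0.1304), yaw 89.5°. Next, the stage mirror.

drive_tool(
  commands=[
    {"hand":0,"tx":-0.234,"ty":-0.787,"tz":-0.02,"turn":0.56},
    {"hand":0,"tx":-0.234,"ty":-0.787,"tz":-0.02,"turn":0.56},
    {"hand":0,"tx":-0.234,"ty":-0.787,"tz":-0.02,"turn":0.56},
    {"hand":0,"tx":-0.234,"ty":-0.787,"tz":-0.02,"turn":0.56},
    {"hand":0,"tx":-0.234,"ty":-0.787,"tz":-0.02,"turn":0.56},
    {"hand":0,"tx":-0.234,"ty":-0.787,"tz":-0.02,"turn":0.56},
    {"hand":0,"tx":-0.234,"ty":-0.787,"tz":-0.02,"turn":0.56},
    {"hand":0,"tx":-0.234,"ty":-0.787,"tz":-0.02,"turn":0.56},
    {"hand":0,"tx":-0.234,"ty":-0.787,"tz":-0.02,"turn":0.56},
    {"hand":0,"tx":-0.234,"ty":-0.787,"tz":-0.02,"turn":0.56},
  ],
)

```text
time_s: 13.2
tcp_pos: [0.4354, -0.3371, 0.1776]
eef_rot: [179.9, 0.1, -84.5]
contact_force: [1.8, 1.4, 0.5]
gripper_width: 0.0878
gripper_force: 0.0
```

```bash
python3 look.py w9.png stage_mirror .4355 -.3325 95
```

```text
13.3 [-17.7  11.3 -19.    0.  -59.9  22.8] [ 0.4339 -0.3397  0.1769] [ 1.7979e+02  6.0000e-02 -8.4840e+01]
[313. 239.] [(0.76, [280.0, 171.0, 365.0, 259.0])]
(np.float64(434.7), np.float64(-333.0), np.float64(95.0), np.float64(0.106))
```

View pics/w9.png

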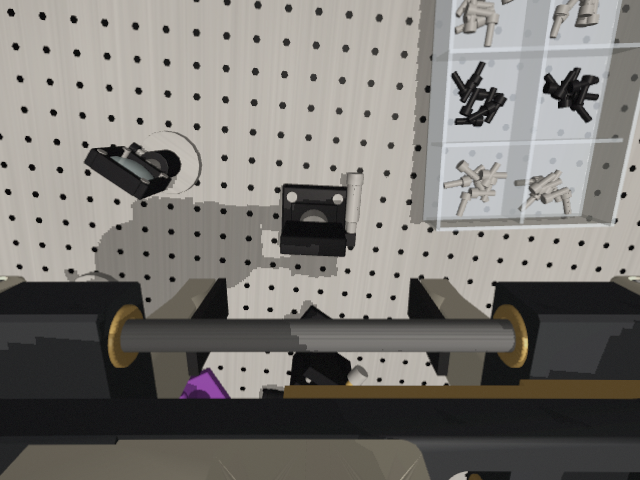

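Stage mirror at (313,215): slide square at (280–347,185–255), micrometer on the right at (355,205), plate between the open fingers. Descend and grip.

drive_tool(
  commands=[
    {"hand":0,"tx":0.003,"ty":-0.004,"tz":-0.07,"turn":-0.002},
    {"hand":0,"tx":0.003,"ty":-0.004,"tz":-0.14,"turn":-0.002},
    {"hand":0,"tx":0.003,"ty":-0.004,"tz":-0.195,"turn":-0.002},
    {"hand":0,"tx":0.003,"ty":-0.004,"tz":-0.195,"turn":-0.002},
    {"hand":1,"tx":0.003,"ty":-0.004,"tz":-0.195,"turn":-0.002},
    {"hand":1,"tx":0.003,"ty":-0.004,"tz":-0.195,"turn":-0.002},
    {"hand":1,"tx":0.003,"ty":-0.004,"tz":-0.195,"turn":-0.002},
    {"hand":1,"tx":0.003,"ty":-0.004,"tz":-0.195,"turn":-0.002},
    {"hand":1,"tx":0.003,"ty":-0.004,"tz":-0.195,"turn":-0.002},
    {"hand":1,"tx":0.003,"ty":-0.004,"tz":-0.195,"turn":-0.002},
  ],
  grip_force=28,
)

```text
time_s: 14.35
tcp_pos: [0.4377, -0.3379, 0.0625]
eef_rot: [179.9, 0.0, -84.7]
contact_force: [-1.7, 0.6, 1.9]
gripper_width: 0.0462
gripper_force: 27.8
```

```bash
python3 -c "
from plant import r
for i in range(3):
    r.capture('wrist'); s=r.get_state(); print(s['tcp_pos'].round(4),s['eef_rot'].round(2),s['contact_force'].round(1))"
```

```text
[ 0.4379 -0.338   0.0625] [179.95   0.   -84.71] [-4.4 -0.9  7. ]
[ 0.4379 -0.338   0.0625] [179.94   0.   -84.71] [-5.  -0.9  6.9]
[ 0.4379 -0.338   0.0625] [ 1.7994e+02  1.0000e-02 -8.4720e+01] [-4.6  0.9  6.3]
```

drive_tool(
  commands=[
    {"hand":1,"tx":0,"ty":0,"tz":0.02,"turn":0},
    {"hand":1,"tx":0,"ty":0,"tz":0.08,"turn":0},
    {"hand":1,"tx":0,"ty":0,"tz":0.15,"turn":0},
    {"hand":1,"tx":0,"ty":0,"tz":0.22,"turn":0},
    {"hand":1,"tx":0,"ty":0,"tz":0.25,"turn":0},
    {"hand":1,"tx":0.02,"ty":0.05,"tz":0.25,"turn":0.05},
    {"hand":1,"tx":0.06,"ty":0.12,"tz":0.25,"turn":0.14},
    {"hand":1,"tx":0.1,"ty":0.19,"tz":0.25,"turn":0.23},
    {"hand":1,"tx":0.14,"ty":0.26,"tz":0.25,"turn":0.32},
    {"hand":1,"tx":0.18,"ty":0.33,"tz":0.25,"turn":0.41},
  ],
)

```text
time_s: 15.5
tcp_pos: [0.547, -0.1379, 0.2124]
eef_rot: [-180.0, 0.0, -47.5]
contact_force: [0.8, -1.0, -4.1]
gripper_width: 0.046
gripper_force: 27.9
```

drive_tool(
  commands=[
    {"hand":1,"tx":0.04,"ty":0.07,"tz":0,"turn":0.09},
    {"hand":1,"tx":0.08,"ty":0.14,"tz":0,"turn":0.18},
    {"hand":1,"tx":0.12,"ty":0.21,"tz":0,"turn":0.27},
    {"hand":1,"tx":0.16,"ty":0.28,"tz":0,"turn":0.36},
    {"hand":1,"tx":0.2,"ty":0.35,"tz":0,"turn":0.45},
    {"hand":1,"tx":0.22,"ty":0.42,"tz":0,"turn":0.53},
    {"hand":1,"tx":0.224,"ty":0.45,"tz":0,"turn":0.53},
    {"hand":1,"tx":0.224,"ty":0.45,"tz":0,"turn":0.53},
    {"hand":1,"tx":0.224,"ty":0.45,"tz":-0.05,"turn":0.53},
    {"hand":1,"tx":0.224,"ty":0.45,"tz":-0.1,"turn":0.53},
  ],
)

```text
time_s: 16.5
tcp_pos: [0.6811, 0.13, 0.1525]
eef_rot: [-179.9, -0.1, -0.2]
contact_force: [0.3, 0.5, -4.3]
gripper_width: 0.0458
gripper_force: 27.9
```

```bash
python3 -c "
from plant import r
for i in range(4):
    r.capture('wrist'); s=r.get_state(); print(s['time_s'],s['tcp_pos'].round(4),s['eef_rot'].round(2),s['contact_force'].round(1))"
```

```text
16.55 [0.6776 0.1289 0.1454] [179.94   0.43  -0.27] [ -3.3  -0.3 -13.6]
16.6 [0.6774 0.1285 0.1472] [179.87   0.5   -0.25] [-0.7  0.4 -6.6]
16.65 [0.6792 0.1287 0.1501] [179.89   0.28  -0.2 ] [ 1.1  0.2 -3.7]
16.7 [0.6808 0.1292 0.1524] [ 1.7994e+02  5.0000e-02 -1.6000e-01] [ 0.8  0.7 -2.9]
```

drive_tool(
  commands=[
    {"hand":1,"tx":0,"ty":0.0015,"tz":-0.06,"turn":0.002},
    {"hand":1,"tx":0,"ty":0.0015,"tz":-0.11,"turn":0.002},
    {"hand":1,"tx":0,"ty":0.0015,"tz":-0.135,"turn":0.002},
    {"hand":1,"tx":0,"ty":0.0015,"tz":-0.143,"turn":0.002},
    {"hand":1,"tx":0,"ty":0.0015,"tz":-0.146,"turn":0.002},
    {"hand":1,"tx":0,"ty":0.0015,"tz":-0.146,"turn":0.002},
    {"hand":1,"tx":0,"ty":0.0015,"tz":-0.146,"turn":0.002},
  ],
)

```text
time_s: 17.4
tcp_pos: [0.6821, 0.1313, 0.0662]
eef_rot: [-180.0, -0.1, 0.1]
contact_force: [-0.0, -0.1, -5.0]
gripper_width: 0.0463
gripper_force: 27.9
```

```bash
python3 look.py w10.png stage_mirror .676 .130 180
```

```text
17.5 [ 26.9  29.5  -7.5   0.  -52.9  63.1] [0.6817 0.1313 0.0657] [-1.7996e+02 -1.0000e-01  9.0000e-02]
[321. 293.] [(0.77, [258.0, 184.0, 396.0, 323.0])]
(np.float64(686.2), np.float64(129.9), np.float64(179.5), np.float64(0.228))
```

View pics/w10.png

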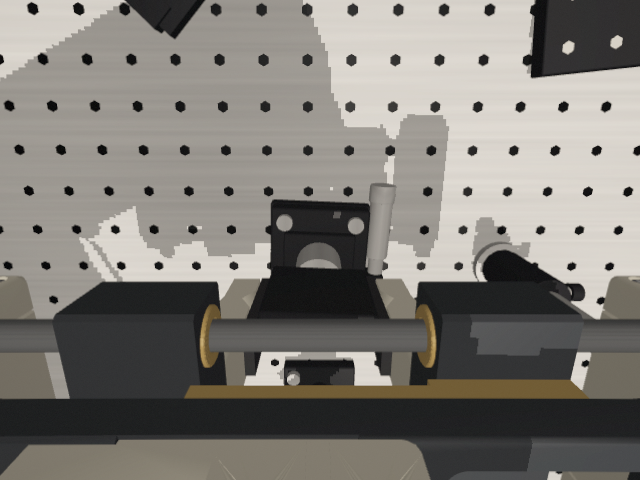

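Held stage mirror: slide's back edge at (272,203)–(370,206), micrometer at (380,230), post clear at (500,265).

```bash
python3 - <<'E'
from fit import *
f,K,D,T=cap('wrist'); print(r.get_state()['tcp_pos'])
g=cv2.cvtColor(f,cv2.COLOR_RGB2GRAY).astype(int)
pts=[]
for c in (290,300,310,320,330,340,350):
    col=g[185:225,c]; pts.append((c,185+np.argmin(np.diff(col))+.5))
print(pts); print(p2w(pts,.032,K,D,T).round(4)[:,:2].tolist())
for c in(275,368):
    pass
row=g[225,255:290]; c0=255+np.argmin(np.diff(row))+.5
print(c0, p2w([(c0,225)],.032,K,D,T).round(4))
E
```

```text
[0.68135992 0.13112325 0.06520322]
[(290, np.float64(199.5)), (300, np.float64(200.5)), (310, np.float64(186.5)), (320, np.float64(200.5)), (330, np.float64(201.5)), (340, np.float64(201.5)), (350, np.float64(186.5))]
[[0.7226, 0.1466], [0.7221, 0.1412], [0.7297, 0.1357], [0.7221, 0.1304], [0.7216, 0.1249], [0.7216, 0.1195], [0.7297, 0.1143]]
267.5 [[0.7084 0.1593 0.032 ]]
```

```bash
python3 - <<'E'
from fit import *
f,K,D,T=cap('wrist'); s=r.get_state(); print(s['tcp_pos'],s['contact_force'],s['moment'])
print(p2w([(290,269),(350,269)],.102,K,D,T).round(4).tolist())
print('pred slide back if origin .6765:',w2p([[.7145,.15,.032],[.7145,.11,.032],[.6925,.15,.102],[.6925,.11,.102]],K,D,T).round(1).tolist())
save('w11.png',cv2.resize(f[170:300,230:430],None,fx=4,fy=4,interpolation=cv2.INTER_CUBIC))
E
```

```text
[0.68124003 0.13108573 0.06496995] [-0.13801837  0.01191745 -5.07890026] [-0.07235089  0.14666757 -0.03828869]
[[0.7099, 0.1415, 0.102], [0.71, 0.1198, 0.102]]
pred slide back if origin .6765: [[283.8, 213.9], [357.0, 214.0], [268.4, 312.2], [374.7, 312.4]]
```

View pics/w11.png

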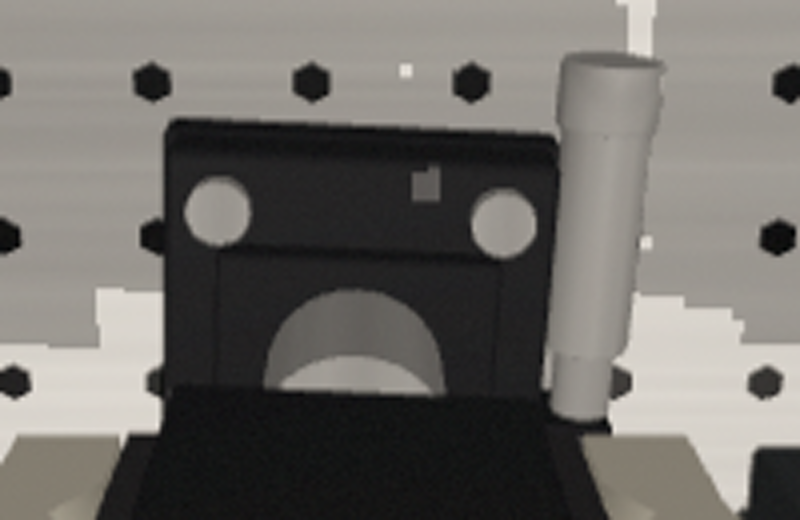

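```bash
python3 - <<'E'
from fit import *
f,K,D,T=cap('wrist'); s=r.get_state(); print(s['tcp_pos'],s['eef_rot'])
print('plate bottom rear',p2w([(230+165/4,170+385/4),(230+545/4,170+398/4)],.055,K,D,T).round(4).tolist())
print('slide back top',p2w([(230+170/4,170+122/4),(230+553/4,170+136/4)],.032,K,D,T).round(4).tolist())
print('screws',p2w([(230+217/4,170+210/4),(230+503/4,170+222/4)],.032,K,D,T).round(4).tolist())
E
```

```text
[0.68117461 0.1310427  0.06481438] [-1.79988372e+02 -2.73422870e-02  7.86454303e-02]
plate bottom rear [[0.6928, 0.1547, 0.055], [0.6911, 0.107, 0.055]]
slide back top [[0.7218, 0.1559, 0.032], [0.72, 0.1041, 0.032]]
screws [[0.7096, 0.1498, 0.032], [0.708, 0.1105, 0.032]]
```

No tilt: the plate's rear gives origin x ≈ 0.676, but it is yawed about −2° in the grip. Correct and set down.

drive_tool(
  commands=[
    {"hand":1,"tx":-0.0015,"ty":-0.001,"tz":0,"turn":0.021},
    {"hand":1,"tx":-0.0015,"ty":-0.001,"tz":-0.002,"turn":0.021},
    {"hand":1,"tx":-0.0015,"ty":-0.001,"tz":-0.003,"turn":0.021},
    {"hand":1,"tx":-0.0015,"ty":-0.001,"tz":-0.004,"turn":0.021},
    {"hand":1,"tx":-0.0015,"ty":-0.001,"tz":-0.004,"turn":0.021},
  ],
)

```text
time_s: 18.2
tcp_pos: [0.6807, 0.1304, 0.063]
eef_rot: [-180.0, -0.1, 2.0]
contact_force: [-0.4, -0.6, 3.3]
gripper_width: 0.0461
gripper_force: 27.9
```

drive_tool(
  commands=[
    {"hand":0.4,"tx":0,"ty":0,"tz":-0.0005,"turn":0},
    {"hand":0.3,"tx":0,"ty":0,"tz":-0.0005,"turn":0},
    {"hand":0.2,"tx":0,"ty":0,"tz":-0.0005,"turn":0},
    {"hand":0.2,"tx":0,"ty":0,"tz":0.04,"turn":0},
    {"hand":0.2,"tx":0,"ty":0,"tz":0.12,"turn":0},
    {"hand":0.2,"tx":0,"ty":0,"tz":0.2,"turn":0},
    {"hand":0.2,"tx":0,"ty":0,"tz":0.22,"turn":0},
  ],
)

```text
time_s: 18.9
tcp_pos: [0.683, 0.1311, 0.2009]
eef_rot: [-179.9, -0.5, 2.0]
contact_force: [1.6, 0.8, 1.1]
gripper_width: 0.07
gripper_force: 0.0
```

```bash
sed -i "s/box(-.038,.022,-.03,.03,0,.029)/box(-.038,.022,-.03,.03,0,.01)/" fit.py; python3 look.py w12.png stage_mirror .676 .130 180; python3 - <<'E'
from fit import *
for n in('top','scene'):
    f,K,D,T=cap(n)
    for l,p in(('stage_mirror',(.676,.13,180)),('splitter',(.576,.13,90))):
        u=w2p([p[0],p[1],.05],K,D,T)[0]
        for d in r.trace(l,n):
            e=np.array(d['extent'])
            if np.hypot(*((e[:2]+e[2:])/2-u))<40: print(n,l,fit(l,p,[(d['pixels'],K,D,T,480)]))
E
```

```text
19.0 [ 26.9  23.1   0.7   0.  -67.3  65. ] [0.6817 0.131  0.1976] [-179.88   -0.33    1.98]
[319. 230.] [(0.57, [286.0, 170.0, 366.0, 243.0])]
(np.float64(677.5), np.float64(130.7), np.float64(180.6), np.float64(0.11))
top stage_mirror (np.float64(678.1), np.float64(129.4), np.float64(177.8), np.float64(0.196))
top splitter (np.float64(577.7), np.float64(130.1), np.float64(90.6), np.float64(0.045))
scene stage_mirror (np.float64(677.8), np.float64(129.0), np.float64(185.3), np.float64(0.141))
scene splitter (np.float64(576.8), np.float64(130.7), np.float64(93.6), np.float64(0.144))
```

View pics/w12.png

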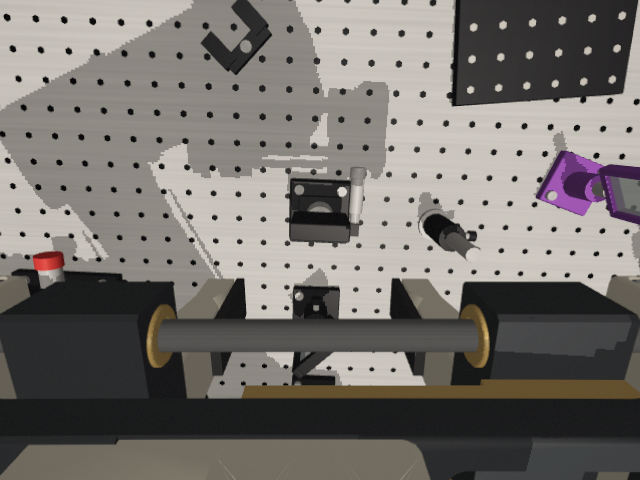

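Stage mirror set at ≈(0.677, 0.130), yaw ≈180: in the view it sits at (320,207), aligned with the splitter below at (316,310) and clear of the post (440,225). Next, the knob mirror.

drive_tool(
  commands=[
    {"hand":0,"tx":-0.438,"ty":-0.583,"tz":-0.01,"turn":-0.95},
    {"hand":0,"tx":-0.438,"ty":-0.583,"tz":-0.01,"turn":-0.95},
    {"hand":0,"tx":-0.438,"ty":-0.583,"tz":-0.01,"turn":-0.95},
    {"hand":0,"tx":-0.438,"ty":-0.583,"tz":-0.01,"turn":-0.95},
    {"hand":0,"tx":-0.438,"ty":-0.583,"tz":-0.01,"turn":-0.95},
    {"hand":0,"tx":-0.438,"ty":-0.583,"tz":-0.01,"turn":-0.95},
    {"hand":0,"tx":-0.438,"ty":-0.583,"tz":-0.01,"turn":-0.95},
    {"hand":0,"tx":-0.438,"ty":-0.583,"tz":-0.01,"turn":-0.95},
    {"hand":0,"tx":-0.438,"ty":-0.583,"tz":-0.01,"turn":-0.95},
    {"hand":0,"tx":-0.438,"ty":-0.583,"tz":-0.01,"turn":-0.95},
  ],
)

```text
time_s: 20.35
tcp_pos: [0.4142, -0.2218, 0.1876]
eef_rot: [179.9, 0.0, -84.1]
contact_force: [1.3, -0.6, 0.1]
gripper_width: 0.0874
gripper_force: 0.0
```

drive_tool(
  commands=[
    {"hand":0,"tx":0,"ty":0,"tz":0,"turn":-0.42},
    {"hand":0,"tx":0,"ty":0,"tz":0,"turn":-0.42},
    {"hand":0,"tx":0,"ty":0,"tz":0,"turn":-0.42},
    {"hand":0,"tx":0,"ty":0,"tz":0,"turn":-0.42},
    {"hand":0,"tx":0,"ty":0,"tz":0,"turn":-0.42},
    {"hand":0,"tx":0,"ty":0,"tz":0,"turn":-0.42},
    {"hand":0,"tx":0,"ty":0,"tz":0,"turn":-0.42},
  ],
)

```text
time_s: 21.05
tcp_pos: [0.4172, -0.2194, 0.1878]
eef_rot: [180.0, -0.0, -121.2]
contact_force: [0.6, -0.0, 1.2]
gripper_width: 0.0877
gripper_force: 0.0
```

```bash
python3 look.py w13.png knob_mirror .426 -.2066 58.7; python3 look.py w13b.png knob_mirror .426 -.2066 58.7
```

```text
21.15 [ -3.7   2.9 -27.4  -0.  -59.7 -27.5] [ 0.4173 -0.2194  0.1879] [ 1.7998e+02 -1.0000e-02 -1.2124e+02]
[316. 242.] [(0.93, [285.0, 191.0, 350.0, 263.0])]
(np.float64(426.3), np.float64(-206.6), np.float64(57.0), np.float64(0.07))
21.3 [ -3.7   2.9 -27.4   0.  -59.7 -27.6] [ 0.4173 -0.2194  0.188 ] [ 180.     -0.   -121.29]
[316. 242.] [(0.66, [284.0, 188.0, 349.0, 261.0])]
(np.float64(426.2), np.float64(-206.9), np.float64(57.3), np.float64(0.074))
```

View pics/w13.png

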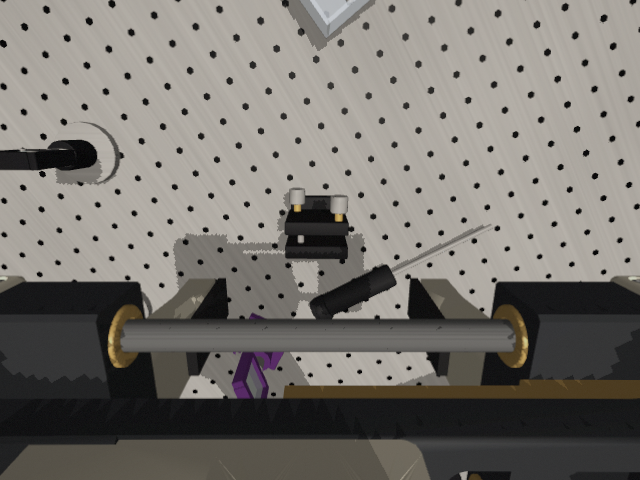

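Knob mirror at (316,230), two knobs at (298,195) and (338,205), plates parallel to the finger line; driver lies low at (355,290). Descend and grip.

drive_tool(
  commands=[
    {"hand":0,"tx":0.0025,"ty":0.001,"tz":-0.08,"turn":-0.009},
    {"hand":0,"tx":0.0025,"ty":0.001,"tz":-0.16,"turn":-0.009},
    {"hand":0,"tx":0.0025,"ty":0.001,"tz":-0.216,"turn":-0.009},
    {"hand":0,"tx":0.0025,"ty":0.001,"tz":-0.216,"turn":-0.009},
    {"hand":1,"tx":0.0025,"ty":0.001,"tz":-0.216,"turn":-0.009},
    {"hand":1,"tx":0.0025,"ty":0.001,"tz":-0.216,"turn":-0.009},
    {"hand":1,"tx":0.0025,"ty":0.001,"tz":-0.216,"turn":-0.009},
    {"hand":1,"tx":0.0025,"ty":0.001,"tz":-0.216,"turn":-0.009},
    {"hand":1,"tx":0.0025,"ty":0.001,"tz":-0.216,"turn":-0.009},
    {"hand":1,"tx":0.0025,"ty":0.001,"tz":-0.216,"turn":-0.009},
  ],
  grip_force=24,
)

```text
time_s: 22.35
tcp_pos: [0.419, -0.2188, 0.0589]
eef_rot: [-180.0, 0.0, -122.1]
contact_force: [-3.0, 2.9, 8.4]
gripper_width: 0.0459
gripper_force: 24.0
```

```bash
python3 look.py w14.png knob_mirror .426 -.2066 58
```

```text
22.45 [ -3.6  12.2 -36.7   0.  -41.  -28.5] [ 0.419  -0.2188  0.0589] [-1.7997e+02  1.0000e-02 -1.2213e+02]
[318. 313.] [(0.94, [255.0, 229.0, 380.0, 371.0])]
(np.float64(425.9), np.float64(-207.0), np.float64(57.9), np.float64(0.412))
```

drive_tool(
  commands=[
    {"hand":1,"tx":0,"ty":0,"tz":0.02,"turn":0},
    {"hand":1,"tx":0,"ty":0,"tz":0.08,"turn":0},
    {"hand":1,"tx":0,"ty":0,"tz":0.16,"turn":0},
    {"hand":1,"tx":0,"ty":0,"tz":0.23,"turn":0},
    {"hand":1,"tx":0,"ty":0,"tz":0.25,"turn":0},
    {"hand":1,"tx":0.03,"ty":0.05,"tz":0.25,"turn":0.05},
    {"hand":1,"tx":0.08,"ty":0.12,"tz":0.25,"turn":0.12},
    {"hand":1,"tx":0.13,"ty":0.19,"tz":0.25,"turn":0.2},
    {"hand":1,"tx":0.18,"ty":0.27,"tz":0.25,"turn":0.28},
    {"hand":1,"tx":0.23,"ty":0.34,"tz":0.25,"turn":0.357},
  ],
)

```text
time_s: 23.5
tcp_pos: [0.55, -0.0223, 0.207]
eef_rot: [179.9, 0.0, -89.7]
contact_force: [1.3, -0.7, -3.5]
gripper_width: 0.0462
gripper_force: 24.0
```

drive_tool(
  commands=[
    {"hand":1,"tx":0.031,"ty":0.052,"tz":0,"turn":0},
    {"hand":1,"tx":0.031,"ty":0.052,"tz":0,"turn":0},
    {"hand":1,"tx":0.031,"ty":0.052,"tz":-0.06,"turn":0},
    {"hand":1,"tx":0.031,"ty":0.052,"tz":-0.13,"turn":0},
    {"hand":1,"tx":0.031,"ty":0.052,"tz":-0.19,"turn":0},
    {"hand":1,"tx":0.031,"ty":0.052,"tz":-0.225,"turn":0},
    {"hand":1,"tx":0.031,"ty":0.052,"tz":-0.24,"turn":0},
    {"hand":1,"tx":0.031,"ty":0.052,"tz":-0.243,"turn":0},
    {"hand":1,"tx":0.031,"ty":0.052,"tz":-0.243,"turn":0},
    {"hand":1,"tx":0.031,"ty":0.052,"tz":-0.243,"turn":0},
  ],
)

```text
time_s: 24.5
tcp_pos: [0.5698, 0.0072, 0.0639]
eef_rot: [-179.9, 0.0, -90.0]
contact_force: [0.1, -0.4, -3.0]
gripper_width: 0.0456
gripper_force: 24.0
```

```bash
python3 look.py w15.png knob_mirror .5755 .0304 90;  python3 - <<'E'
import cv2
f=cv2.imread('pics/w15.png'); cv2.imwrite('pics/w15c.png',cv2.resize(f[190:340,210:430],None,fx=3.6,fy=3.6,interpolation=cv2.INTER_CUBIC))
E
```

```text
24.6 [ 20.4  19.7 -24.5   0.  -45.7 -20.4] [0.5696 0.0072 0.0639] [-1.7988e+02  4.0000e-02 -9.0010e+01]
[307. 323.] [(0.89, [255.0, 227.0, 380.0, 368.0]), (0.58, [47.0, 239.0, 184.0, 363.0])]
(np.float64(569.4), np.float64(24.5), np.float64(90.7), np.float64(0.428))
```

View pics/w15c.png

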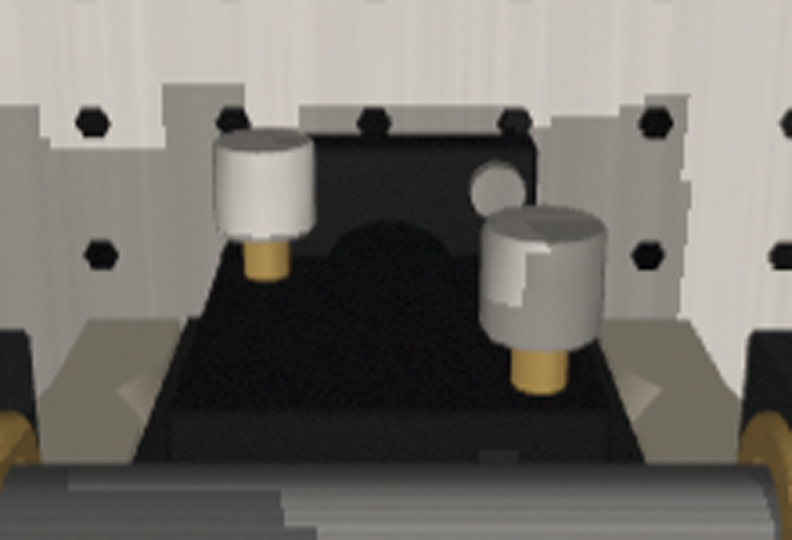

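Held knob mirror is square (rear base edge level at row ~227); arm is 6–9 mm short, so shift and lower.

drive_tool(
  commands=[
    {"hand":1,"tx":0.01,"ty":0.015,"tz":0,"turn":0},
    {"hand":1,"tx":0.01,"ty":0.015,"tz":0,"turn":0},
    {"hand":1,"tx":0.01,"ty":0.015,"tz":-0.003,"turn":0},
    {"hand":1,"tx":0.01,"ty":0.015,"tz":-0.005,"turn":0},
    {"hand":1,"tx":0.01,"ty":0.015,"tz":-0.006,"turn":0},
    {"hand":1,"tx":0.01,"ty":0.015,"tz":-0.0065,"turn":0},
    {"hand":1,"tx":0.01,"ty":0.015,"tz":-0.0065,"turn":0},
  ],
)

```text
time_s: 25.35
tcp_pos: [0.5747, 0.016, 0.0592]
eef_rot: [180.0, -0.0, -90.0]
contact_force: [-3.5, -0.7, 5.1]
gripper_width: 0.0458
gripper_force: 24.0
```

```bash
python3 look.py w16.png knob_mirror .5755 .0304 90;  python3 - <<'E'
from fit import *
f,K,D,T=cap('wrist'); s=r.get_state(); print(s['contact_force'])
g=cv2.cvtColor(f,cv2.COLOR_RGB2GRAY).astype(int)
P=[(c,205+np.argmin(g[206:245,c]-g[204:243,c])+.5) for c in range(300,355,6)]
print(P); print(p2w(P,.011,K,D,T).round(4)[:,:2].tolist())
E
```

```text
25.45 [ 21.1  20.6 -23.9   0.  -45.5 -21.1] [0.5747 0.0159 0.0592] [180.    -0.   -90.01]
[316. 313.] [(0.69, [256.0, 227.0, 379.0, 372.0]), (0.35, [281.0, 374.0, 351.0, 387.0])]
(np.float64(574.5), np.float64(29.7), np.float64(90.4), np.float64(0.415))
(np.float64(571.9), np.float64(39.4), np.float64(102.6), np.float64(20.346))
[-2.62507295  0.55722601  5.14395865]
[(300, np.float64(227.5)), (306, np.float64(227.5)), (312, np.float64(227.5)), (318, np.float64(227.5)), (324, np.float64(227.5)), (330, np.float64(227.5)), (336, np.float64(227.5)), (342, np.float64(227.5)), (348, np.float64(227.5)), (354, np.float64(227.5))]
[[0.5851, -0.0052], [0.5816, -0.0052], [0.578, -0.0052], [0.5744, -0.0052], [0.5708, -0.0052], [0.5673, -0.0052], [0.5637, -0.0052], [0.5601, -0.0052], [0.5565, -0.0052], [0.553, -0.0052]]
```

drive_tool(
  commands=[
    {"hand":0.4,"tx":0,"ty":0,"tz":0,"turn":0},
    {"hand":0.3,"tx":0,"ty":0,"tz":0,"turn":0},
    {"hand":0.25,"tx":0,"ty":0,"tz":0,"turn":0},
    {"hand":0.25,"tx":0,"ty":0,"tz":0.04,"turn":0},
    {"hand":0.25,"tx":0,"ty":0,"tz":0.12,"turn":0},
    {"hand":0.25,"tx":0,"ty":0,"tz":0.2,"turn":0},
    {"hand":0.25,"tx":0,"ty":0,"tz":0.23,"turn":0},
    {"hand":0.25,"tx":0,"ty":0,"tz":0.23,"turn":0},
  ],
)

```text
time_s: 26.35
tcp_pos: [0.577, 0.0165, 0.2006]
eef_rot: [-179.6, 0.1, -90.0]
contact_force: [-0.2, 0.2, -1.3]
gripper_width: 0.0658
gripper_force: 0.0
```

```bash
python3 look.py w17.png knob_mirror .5755 .0304 90; python3 - <<'E'
from fit import *
for n in('top','scene'):
    f,K,D,T=cap(n)
    for l,p in(('knob_mirror',(.576,.03,90)),('splitter',(.576,.13,90)),('stage_mirror',(.676,.13,180)),('lens',(.572,-.379,66))):
        u=w2p([p[0],p[1],.05],K,D,T)[0]
        for d in r.trace(l,n):
            e=np.array(d['extent'])
            if np.hypot(*((e[:2]+e[2:])/2-u))<40: print(n,l,fit(l,p,[(d['pixels'],K,D,T,480)]))
E
```

```text
26.45 [ 21.1  12.4 -14.7  -0.  -62.8 -21.1] [0.5748 0.0161 0.1966] [-1.7997e+02  3.0000e-02 -9.0030e+01]
[318. 236.] [(0.74, [286.0, 185.0, 352.0, 254.0])]
(np.float64(574.3), np.float64(29.1), np.float64(90.2), np.float64(0.082))
top knob_mirror (np.float64(565.5), np.float64(30.8), np.float64(99.1), np.float64(7.133))
top splitter (np.float64(576.0), np.float64(130.0), np.float64(90.9), np.float64(0.078))
top lens (np.float64(573.0), np.float64(-379.7), np.float64(57.7), np.float64(0.081))
scene knob_mirror (np.float64(574.8), np.float64(29.6), np.float64(92.4), np.float64(0.174))
scene splitter (np.float64(576.4), np.float64(131.2), np.float64(92.6), np.float64(0.141))
scene stage_mirror (np.float64(676.7), np.float64(129.4), np.float64(183.9), np.float64(0.153))
scene lens (np.float64(572.1), np.float64(-379.4), np.float64(65.7), np.float64(0.302))
```

Knob mirror at ≈(0.5745, 0.0295), yaw ≈90. Now the lens.

drive_tool(
  commands=[
    {"hand":0,"tx":-0.004,"ty":-0.66,"tz":-0.02,"turn":-0.267},
    {"hand":0,"tx":-0.004,"ty":-0.66,"tz":-0.02,"turn":-0.267},
    {"hand":0,"tx":-0.004,"ty":-0.66,"tz":-0.02,"turn":-0.267},
    {"hand":0,"tx":-0.004,"ty":-0.66,"tz":-0.02,"turn":-0.267},
    {"hand":0,"tx":-0.004,"ty":-0.66,"tz":-0.02,"turn":-0.267},
    {"hand":0,"tx":-0.004,"ty":-0.66,"tz":-0.02,"turn":-0.267},
    {"hand":0,"tx":-0.004,"ty":-0.66,"tz":-0.02,"turn":-0.267},
    {"hand":0,"tx":-0.004,"ty":-0.66,"tz":-0.02,"turn":-0.267},
    {"hand":0,"tx":-0.004,"ty":-0.66,"tz":-0.02,"turn":-0.267},
    {"hand":0,"tx":-0.004,"ty":-0.66,"tz":-0.02,"turn":-0.267},
  ],
)

```text
time_s: 28.0
tcp_pos: [0.5718, -0.3812, 0.1838]
eef_rot: [179.9, 0.0, -114.2]
contact_force: [0.3, 0.8, -0.4]
gripper_width: 0.0877
gripper_force: 0.0
```

```bash
python3 look.py w18.png lens .5725 -.3794 60,66; python3 look.py w19.png lens .5725 -.3794 66
```

```text
28.1 [-17.3  23.1  -1.   -0.  -65.9  -6.7] [ 0.5724 -0.3794  0.1846] [ 1.7998e+02  1.0000e-02 -1.1403e+02]
[317. 226.] [(0.87, [291.0, 184.0, 348.0, 256.0])]
(np.float64(570.2), np.float64(-378.7), np.float64(58.5), np.float64(0.033))
(np.float64(570.2), np.float64(-378.7), np.float64(58.6), np.float64(0.033))
28.25 [-17.3  23.1  -1.   -0.  -65.9  -6.7] [ 0.573  -0.3787  0.1852] [-1.7997e+02  1.0000e-02 -1.1394e+02]
[318. 224.] [(0.91, [290.0, 183.0, 349.0, 255.0])]
(np.float64(570.3), np.float64(-378.8), np.float64(57.0), np.float64(0.054))
```

View pics/w19.png

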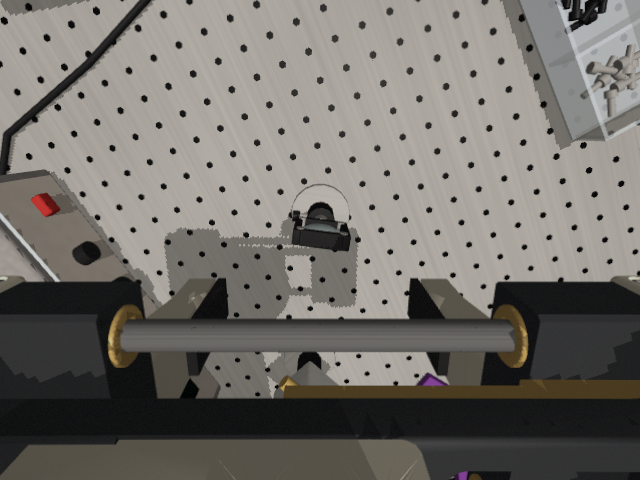

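Lens at (320,225), its plate sloped about 7° to the finger line, so yaw is 58°. Turn, descend, grip.

drive_tool(
  commands=[
    {"hand":0,"tx":-0.0045,"ty":0,"tz":0,"turn":-0.086},
    {"hand":0,"tx":-0.0045,"ty":0,"tz":-0.08,"turn":-0.086},
    {"hand":0,"tx":-0.0045,"ty":0,"tz":-0.16,"turn":-0.086},
    {"hand":0,"tx":-0.0045,"ty":0,"tz":-0.212,"turn":-0.086},
    {"hand":0,"tx":-0.0045,"ty":0,"tz":-0.212,"turn":-0.086},
    {"hand":1,"tx":-0.0045,"ty":0,"tz":-0.212,"turn":-0.086},
    {"hand":1,"tx":-0.0045,"ty":0,"tz":-0.212,"turn":-0.086},
    {"hand":1,"tx":-0.0045,"ty":0,"tz":-0.212,"turn":-0.086},
    {"hand":1,"tx":-0.0045,"ty":0,"tz":-0.212,"turn":-0.086},
    {"hand":1,"tx":-0.0045,"ty":0,"tz":-0.212,"turn":-0.086},
  ],
  grip_force=20,
)

```text
time_s: 29.3
tcp_pos: [0.5702, -0.3801, 0.0587]
eef_rot: [-179.9, 0.0, -121.8]
contact_force: [-0.4, -1.1, 0.1]
gripper_width: 0.0531
gripper_force: 0.0
```

```bash
python3 look.py w20.png lens .570 -.3788 58
```

```text
29.4 [-17.4  29.2  -9.1   0.  -51.6 -14.3] [ 0.57   -0.3801  0.0581] [-1.7995e+02  1.0000e-02 -1.2179e+02]
[319. 290.] [(0.6, [266.0, 215.0, 372.0, 360.0])]
(np.float64(570.2), np.float64(-378.7), np.float64(58.3), np.float64(0.426))
```

drive_tool(
  commands=[
    {"hand":1,"tx":0,"ty":0,"tz":0,"turn":0},
    {"hand":1,"tx":0,"ty":0,"tz":0,"turn":0},
    {"hand":1,"tx":0,"ty":0,"tz":0,"turn":0},
  ],
)

```text
time_s: 29.75
tcp_pos: [0.5698, -0.38, 0.0579]
eef_rot: [-180.0, -0.0, -121.8]
contact_force: [-1.8, 1.3, 4.0]
gripper_width: 0.0418
gripper_force: 20.0
```

drive_tool(
  commands=[
    {"hand":1,"tx":0,"ty":0,"tz":0.02,"turn":0},
    {"hand":1,"tx":0,"ty":0,"tz":0.08,"turn":0},
    {"hand":1,"tx":0,"ty":0,"tz":0.16,"turn":0},
    {"hand":1,"tx":0,"ty":0,"tz":0.24,"turn":0},
    {"hand":1,"tx":0,"ty":0,"tz":0.29,"turn":0},
    {"hand":1,"tx":0,"ty":0.05,"tz":0.29,"turn":0.05},
    {"hand":1,"tx":0,"ty":0.12,"tz":0.29,"turn":0.1},
    {"hand":1,"tx":0,"ty":0.19,"tz":0.29,"turn":0.17},
    {"hand":1,"tx":0,"ty":0.26,"tz":0.29,"turn":0.24},
    {"hand":1,"tx":0,"ty":0.33,"tz":0.29,"turn":0.31},
  ],
)

```text
time_s: 30.75
tcp_pos: [0.5692, -0.1803, 0.2315]
eef_rot: [180.0, 0.0, -93.7]
contact_force: [1.8, 0.5, -2.8]
gripper_width: 0.0415
gripper_force: 20.0
```

drive_tool(
  commands=[
    {"hand":1,"tx":0.004,"ty":0.07,"tz":0,"turn":0.043},
    {"hand":1,"tx":0.004,"ty":0.14,"tz":0,"turn":0.043},
    {"hand":1,"tx":0.005,"ty":0.21,"tz":0,"turn":0.043},
    {"hand":1,"tx":0.006,"ty":0.28,"tz":0,"turn":0.043},
    {"hand":1,"tx":0.008,"ty":0.35,"tz":0,"turn":0.043},
    {"hand":1,"tx":0.009,"ty":0.42,"tz":0,"turn":0.043},
    {"hand":1,"tx":0.009,"ty":0.49,"tz":0,"turn":0.043},
    {"hand":1,"tx":0.009,"ty":0.55,"tz":0,"turn":0.043},
    {"hand":1,"tx":0.009,"ty":0.62,"tz":0,"turn":0.043},
    {"hand":1,"tx":0.009,"ty":0.66,"tz":0,"turn":0.043},
  ],
)

```text
time_s: 31.75
tcp_pos: [0.5746, 0.2167, 0.2313]
eef_rot: [180.0, 0.0, -89.9]
contact_force: [0.7, 0.0, -2.8]
gripper_width: 0.042
gripper_force: 20.0
```

drive_tool(
  commands=[
    {"hand":1,"tx":0,"ty":0.026,"tz":0,"turn":0},
    {"hand":1,"tx":0,"ty":0.026,"tz":0,"turn":0},
    {"hand":1,"tx":0,"ty":0.026,"tz":-0.06,"turn":0},
    {"hand":1,"tx":0,"ty":0.026,"tz":-0.13,"turn":0},
    {"hand":1,"tx":0,"ty":0.026,"tz":-0.19,"turn":0},
    {"hand":1,"tx":0,"ty":0.026,"tz":-0.24,"turn":0},
    {"hand":1,"tx":0,"ty":0.026,"tz":-0.26,"turn":0},
    {"hand":1,"tx":0,"ty":0.026,"tz":-0.27,"turn":0},
    {"hand":1,"tx":0,"ty":0.026,"tz":-0.27,"turn":0},
    {"hand":1,"tx":0,"ty":0.026,"tz":-0.27,"turn":0},
  ],
)

```text
time_s: 32.75
tcp_pos: [0.5762, 0.23, 0.0712]
eef_rot: [-179.9, 0.1, -90.0]
contact_force: [0.4, 0.0, -4.2]
gripper_width: 0.0419
gripper_force: 20.0
```

```bash
python3 look.py w21.png lens .5755 .231 90
```

```text
32.85 [ 39.8  23.2 -17.5   0.  -49.1 -39.8] [0.5761 0.2302 0.0712] [-1.7987e+02  9.0000e-02 -9.0000e+01]
[319. 280.] [(0.8, [266.0, 216.0, 371.0, 359.0])]
(np.float64(576.5), np.float64(222.6), np.float64(90.0), np.float64(0.286))
```

drive_tool(
  commands=[
    {"hand":1,"tx":-0.001,"ty":0,"tz":-0.01,"turn":0},
    {"hand":1,"tx":-0.001,"ty":0,"tz":-0.017,"turn":0},
    {"hand":1,"tx":-0.001,"ty":0,"tz":-0.019,"turn":0},
    {"hand":1,"tx":-0.001,"ty":0,"tz":-0.021,"turn":0},
    {"hand":1,"tx":-0.001,"ty":0,"tz":-0.021,"turn":0},
    {"hand":1,"tx":-0.001,"ty":0,"tz":-0.021,"turn":0},
  ],
)

```text
time_s: 33.5
tcp_pos: [0.5743, 0.2294, 0.058]
eef_rot: [180.0, -0.0, -90.0]
contact_force: [-5.3, -2.3, 8.2]
gripper_width: 0.0416
gripper_force: 20.0
```

```bash
python3 look.py w22.png lens .5755 .231 90; python3 -c "
from plant import r
s=r.get_state(); print(s['contact_force'])"
```

```text
33.6 [ 39.9  24.1 -18.3   0.  -47.7 -39.8] [0.5743 0.2294 0.058 ] [ 1.7999e+02 -2.0000e-02 -8.9980e+01]
[315. 291.] [(0.96, [263.0, 216.0, 371.0, 361.0])]
(np.float64(574.2), np.float64(230.9), np.float64(90.7), np.float64(0.421))
[-5.10581462 -2.3787962   7.49249099]
```

Set down, (0.5745, 0.231). Release and check.

drive_tool(
  commands=[
    {"hand":0.45,"tx":0,"ty":0,"tz":0,"turn":0},
    {"hand":0.35,"tx":0,"ty":0,"tz":0,"turn":0},
    {"hand":0.25,"tx":0,"ty":0,"tz":0,"turn":0},
    {"hand":0.25,"tx":0,"ty":0,"tz":0.04,"turn":0},
    {"hand":0.25,"tx":0,"ty":0,"tz":0.12,"turn":0},
    {"hand":0.25,"tx":0,"ty":0,"tz":0.2,"turn":0},
    {"hand":0.25,"tx":0,"ty":0,"tz":0.24,"turn":0},
    {"hand":0.25,"tx":0,"ty":0,"tz":0.24,"turn":0},
  ],
)

```text
time_s: 34.45
tcp_pos: [0.5768, 0.2308, 0.2059]
eef_rot: [-179.6, 0.2, -90.0]
contact_force: [0.7, -0.1, 0.7]
gripper_width: 0.0655
gripper_force: 0.0
```

```bash
python3 look.py w23.png lens .5755 .231 90; python3 look.py w23b.png knob_mirror .5755 .0304 90
```

```text
34.55 [ 39.8  16.3  -8.9  -0.  -64.8 -39.9] [0.5746 0.2298 0.2012] [-1.7996e+02  6.0000e-02 -9.0020e+01]
[318. 220.] [(0.71, [294.0, 181.0, 345.0, 246.0]), (0.33, [410.0, 23.0, 504.0, 155.0])]
(np.float64(574.3), np.float64(230.5), np.float64(90.0), np.float64(0.025))
34.7 [ 39.8  16.4  -9.   -0.  -64.8 -39.9] [0.574  0.2293 0.1994] [ 1.7988e+02 -8.0000e-02 -9.0020e+01]
[315. -46.] [(0.75, [286.0, 3.0, 343.0, 6.0]), (0.48, [407.0, 24.0, 504.0, 160.0]), (0.17, [292.0, 182.0, 345.0, 248.0])]
(np.float64(574.3), np.float64(28.9), np.float64(91.8), np.float64(0.158))
```

drive_tool(
  commands=[
    {"hand":0,"tx":-0.12,"ty":-0.2,"tz":0.25,"turn":0},
    {"hand":0,"tx":-0.12,"ty":-0.2,"tz":0.25,"turn":0},
    {"hand":0,"tx":-0.12,"ty":-0.2,"tz":0.25,"turn":0},
    {"hand":0,"tx":-0.12,"ty":-0.2,"tz":0.25,"turn":0},
    {"hand":0,"tx":-0.12,"ty":-0.5,"tz":0.25,"turn":0},
    {"hand":0,"tx":-0.12,"ty":-0.6,"tz":0.25,"turn":0},
    {"hand":0,"tx":-0.12,"ty":-0.6,"tz":0.25,"turn":0},
    {"hand":0,"tx":-0.12,"ty":-0.6,"tz":0.25,"turn":0},
    {"hand":0,"tx":-0.12,"ty":-0.6,"tz":0.25,"turn":0},
    {"hand":0,"tx":-0.12,"ty":-0.6,"tz":0.25,"turn":0},
  ],
)

```text
time_s: 35.75
tcp_pos: [0.5019, -0.1345, 0.3499]
eef_rot: [179.9, -0.1, -90.3]
contact_force: [0.2, 0.8, -1.1]
gripper_width: 0.0879
gripper_force: 0.0
```

```bash
python3 - <<'E'
from fit import *
G=(('laser',(.5755,.311,-90)),('screen',(.4635,.13,-90)),('splitter',(.576,.13,90)),('stage_mirror',(.676,.13,180)),('knob_mirror',(.575,.03,90)),('lens',(.575,.231,90)))
for n in('top','scene'):
    f,K,D,T=cap(n); save('fin_%s.png'%n,cv2.resize(f[120:330,40:480],(800,382),interpolation=cv2.INTER_CUBIC))
    for l,p in G:
        u=w2p([p[0],p[1],.05],K,D,T)[0]
        for d in r.trace(l,n):
            e=np.array(d['extent'])
            if np.hypot(*((e[:2]+e[2:])/2-u))<60: print(n,l,fit(l,p,[(d['pixels'],K,D,T,480)]))
E
```

```text
scene screen (np.float64(465.4), np.float64(130.1), np.float64(-93.2), np.float64(0.167))
scene splitter (np.float64(576.7), np.float64(131.4), np.float64(90.3), np.float64(0.146))
scene stage_mirror (np.float64(678.6), np.float64(129.8), np.float64(184.4), np.float64(0.143))
scene knob_mirror (np.float64(575.2), np.float64(29.6), np.float64(92.1), np.float64(0.164))
scene lens (np.float64(574.5), np.float64(229.6), np.float64(90.0), np.float64(0.09))
```

View pics/fin_top.png

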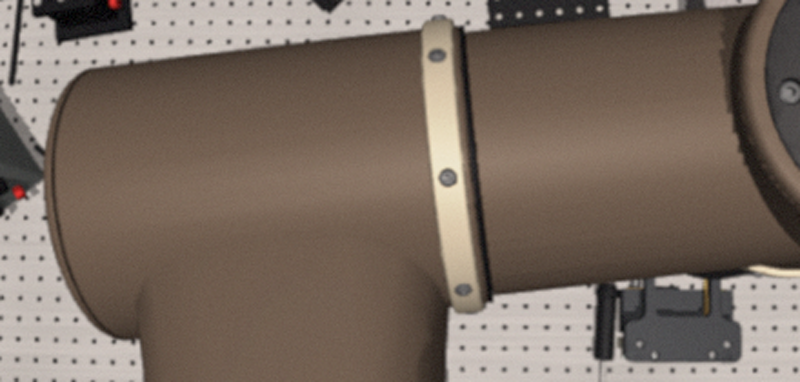

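The arm blocks the top view; take one joint check with the wrist camera over the whole layout.

drive_tool(
  commands=[
    {"hand":0,"tx":0.18,"ty":0.51,"tz":-0.05,"turn":0},
    {"hand":0,"tx":0.18,"ty":0.51,"tz":-0.05,"turn":0},
    {"hand":0,"tx":0.18,"ty":0.51,"tz":-0.05,"turn":0},
    {"hand":0,"tx":0.18,"ty":0.51,"tz":-0.05,"turn":0},
    {"hand":0,"tx":0.18,"ty":0.51,"tz":-0.05,"turn":0},
    {"hand":0,"tx":0.18,"ty":0.51,"tz":-0.05,"turn":0},
    {"hand":0,"tx":0.18,"ty":0.51,"tz":-0.05,"turn":0},
    {"hand":0,"tx":0.18,"ty":0.51,"tz":-0.05,"turn":0},
    {"hand":0,"tx":0.18,"ty":0.51,"tz":-0.05,"turn":0},
  ],
)

```text
time_s: 37.35
tcp_pos: [0.6105, 0.176, 0.3204]
eef_rot: [179.9, -0.0, -90.0]
contact_force: [-0.3, -0.4, 0.4]
gripper_width: 0.0874
gripper_force: 0.0
```

```bash
python3 - <<'E'
from fit import *
G=(('laser',(.5755,.311,-90)),('screen',(.4635,.13,-90)),('splitter',(.576,.13,90)),('stage_mirror',(.676,.13,180)),('knob_mirror',(.575,.03,90)),('lens',(.575,.231,90)))
r.capture('wrist')
f,K,D,T=cap('wrist'); save('fin_w.png',f)
for l,p in G:
        u=w2p([p[0],p[1],.05],K,D,T)[0]
        for d in r.trace(l,'wrist'):
            e=np.array(d['extent'])
            if np.hypot(*((e[:2]+e[2:])/2-u))<60: print(l,e.round(),fit(l,p,[(d['pixels'],K,D,T,275)]))
E
```

```text
laser [304. 296. 373. 380.] (np.float64(575.5), np.float64(311.0), np.float64(-90.0), np.float64(0.0))
screen [410. 122. 468. 203.] (np.float64(463.7), np.float64(130.3), np.float64(-91.0), np.float64(0.044))
stage_mirror [218. 120. 284. 188.] (np.float64(678.6), np.float64(129.8), np.float64(182.0), np.float64(0.114))
knob_mirror [329.   1. 377.  90.] (np.float64(574.9), np.float64(29.6), np.float64(90.4), np.float64(0.145))
lens [325. 209. 368. 261.] (np.float64(573.6), np.float64(230.5), np.float64(89.8), np.float64(0.091))
```

View pics/fin_w.png

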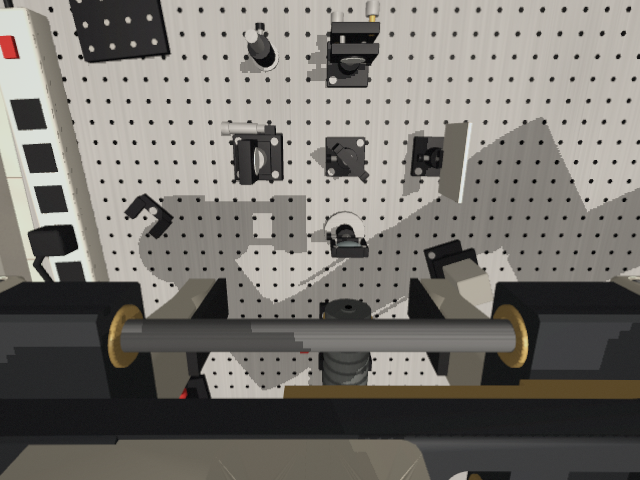

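Layout is as asked: laser (345,320), lens (347,235), splitter (347,157) with its plate as "\" sending light left to the stage mirror (258,155), screen right (462,160), knob mirror (352,50). I'll check the stage mirror's slide edge and yaw once more.

```bash
python3 - <<'E'
from fit import *
f,K,D,T=cap('wrist'); g=cv2.cvtColor(f,cv2.COLOR_RGB2GRAY).astype(float)
def edge(rows,c0,c1,sgn):
    out=[]
    for v in rows:
        d=sgn*(g[v,c0+1:c1]-g[v,c0:c1-1]); k=np.argmax(d); w=d[max(k-1,0):k+2].clip(0); out.append((c0+max(k-1,0)+(w*np.arange(len(w))).sum()/w.sum()+.5,v))
    return np.array(out)
for nm,rows,a,b,s in(('slide front',range(146,178,4),274,292,1),('slide back',range(146,182,4),225,243,-1),('spl left',range(142,172,4),318,334,-1),('spl right',range(142,168,4),360,374,1)):
    e=edge(rows,a,b,s)
    for z in(.005,.02): 
        P=p2w(e,z,K,D,T); q=np.polyfit(P[:,1],P[:,0],1); print(nm,z,'x=%.4f'%np.median(P[:,0]),'slope deg %.1f'%np.degrees(np.arctan(q[0])),(P[:,0].std()*1000).round(1))
E
```

```text
slide front 0.005 x=0.6555 slope deg 0.2 0.1
slide front 0.02 x=0.6540 slope deg 0.2 0.1
slide back 0.005 x=0.7199 slope deg 1.1 1.3
slide back 0.02 x=0.7164 slope deg 1.1 1.3
spl left 0.005 x=0.6006 slope deg -0.6 0.3
spl left 0.02 x=0.6009 slope deg -0.6 0.3
spl right 0.005 x=0.5498 slope deg 1.8 2.1
spl right 0.02 x=0.5517 slope deg 1.8 2.0
```

Slide front at 0.655 puts the mirror face at ≈0.677 (about 101 mm from the splitter), yaw within 0.5°. Good; hand in.

```bash
python3 -c "
from plant import r
print(r.close_job())"
```

```text
the job is handed in; nothing more can be done
None
```

The interferometer is laid out and handed in at about 37 s: splitter, stage mirror, knob mirror and lens each measured within about 2 mm of target and square to about 1°. The detector, diffuser and driver were not touched; I did not measure their positions again at the end.

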